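Put the dessert pots away in the ratchet-lid box

TASK

Put the dry dessert pots away. Raise the crockery box's lid to its top notch so that the ratchet holds it there by itself, then set every stoneware pot from the drip tray upright on the floor of the box, gripping them gently and not dropping them in. Then lift the lid past the top so that the pawl is thrown out, and lower it until it is fully shut; leave the mug, the soap bottle and the canister alone.

Things in the scene. Friction and masses are not known exactly. Their poses are not given: they have to be found in the camera images.
- crate: oak crockery box, fixed on the worktop: 220 (x) by 360 (y) by 95 mm high outside, walls and floor 10 mm, so the inside is 200 by 340 mm with its floor 10 mm above the worktop; open on top but for its hinged lid. Origin: centre of the underside; z up; the front with the lid's tongue faces its -x side; the steel ratchet stay is outside its -y end, 20 mm thick
- lid (a joint): angle of the oak lid about the box's long back edge, rad: 0 shut, 1.61 end stop. The ratchet holds it at four notches: about 0.44, 0.72, 1.00 and 1.28 (top). To catch, it must be lifted about 0.1 past the notch (top: to 1.38 to 1.42), then let sink on to it. Starts part-way up, held by the ratchet below the top notch. Soft-close hinge, 0.6 N m s/rad; lifting at the tongue takes 2 to 4 N
- lid_tongue (a point): lid: 226 by 388 by 14 mm. Grip point in the middle of the brass tongue that sticks out of the middle of the lid's free edge: the tongue is 20 mm wide (along the box's y), 12 mm thick, 40 mm long away from the hinge; this point is 20 mm beyond the wooden edge and 246 mm from the hinge axis, so pinch it across its 20 mm. It swings in the box's x-z plane
- lid_hinge (a point): middle of the hinge axis, which is parallel to the box's y: at x = 110, z = 102 mm in the box's frame
- pawl (a joint): angle of the brass gravity pawl on the -y end of the box, rad: about -0.03 leaning in on the teeth (up to 0.17 as it rides over one), 0.60 thrown out. Lifting the lid past about 1.56 throws it out and it stays out, so the lid can come down (below 1.48 it just falls back in); shutting the lid (below 0.03) tips it back in. If thrown too early, shut the lid and raise it again
- tray: black drip tray, fixed, 250 (x) by 210 (y) mm, top 8 mm above the worktop, rim 6 mm higher; origin: centre of the underside
- mug: cream mug, 80 mm across, 90 mm high; leave alone. Origin: centre of the underside
- soap: green soap bottle, 60 mm across, 190 mm high; leave alone. Origin: centre of the underside
- canister: grey canister, 84 mm across, 110 mm high; leave alone. Origin: centre of the underside
- pot1: cream stoneware pot, straight round wall 60 mm across, 65 mm high, wall 4 mm, open on top, 120 to 200 g; may be absent. It chips if pinched with more than 50 N a side, or dropped in. Origin: centre of the underside, z up through its mouth
- pot2: terracotta stoneware pot, straight round wall 60 mm across, 65 mm high, wall 4 mm, open on top, 120 to 200 g; may be absent. It chips if pinched with more than 50 N a side, or dropped in. Origin: centre of the underside, z up through its mouth
- pot3: blue stoneware pot, straight round wall 60 mm across, 65 mm high, wall 4 mm, open on top, 120 to 200 g; may be absent. It chips if pinched with more than 50 N a side, or dropped in. Origin: centre of the underside, z up through its mouth
- pot4: white stoneware pot, straight round wall 60 mm across, 65 mm high, wall 4 mm, open on top, 120 to 200 g; may be absent. It chips if pinched with more than 50 N a side, or dropped in. Origin: centre of the underside, z up through its mouth
There are look-alikes about, which are no part of the job. What is shaped like the pot2 but green, purple or turquoise is not meant.

How it is judged:
On the way, in this order (a step that is already met when the one before it is completed fails the run):
1. the lid stands by itself on its top notch, pawl in, hand off (value of joint lid between 1.22 and 1.34 rad and value of joint pawl below 0.1 rad and contact force between the fingers and crate below 0.5 N), for 0.4 s.
2. every pot stands upright on the floor of the box, let go, lid still on its top notch (value of joint lid between 1.22 and 1.34 rad and value of joint pawl below 0.1 rad and x of pot1 in the frame of crate between -0.076 and 0.076 m and y of pot1 in the frame of crate between -0.146 and 0.146 m and z of pot1 in the frame of crate between 0 and 0.018 m and angle between each of pot1, pot2, pot3, pot4's own z axis and vertical below 0.15 rad and contact force between the fingers and pot1 below 0.5 N and x of pot2 in the frame of crate between -0.076 and 0.076 m and y of pot2 in the frame of crate between -0.146 and 0.146 m and z of pot2 in the frame of crate between 0 and 0.018 m and contact force between the fingers and pot2 below 0.5 N and x of pot3 in the frame of crate between -0.076 and 0.076 m and y of pot3 in the frame of crate between -0.146 and 0.146 m and z of pot3 in the frame of crate between 0 and 0.018 m and contact force between the fingers and pot3 below 0.5 N and x of pot4 in the frame of crate between -0.076 and 0.076 m and y of pot4 in the frame of crate between -0.146 and 0.146 m and z of pot4 in the frame of crate between 0 and 0.018 m and contact force between the fingers and pot4 below 0.5 N), for 0.3 s.
3. the lid is lifted past the top and the pawl is thrown out (value of joint lid above 1.45 rad and value of joint pawl above 0.45 rad), for 0.1 s.
At the end, for the whole second after the job is handed in: lid fully shut (under 0.03 rad) with the pawl fallen back in (under 0.2 rad); every pot inside the box, on its floor, upright within 0.15 rad, at rest (value of joint lid below 0.03 rad and value of joint pawl below 0.2 rad and x of pot1 in the frame of crate between -0.076 and 0.076 m and y of pot1 in the frame of crate between -0.146 and 0.146 m and z of pot1 in the frame of crate between 0 and 0.018 m and angle between each of pot1, pot2, pot3, pot4's own z axis and vertical below 0.15 rad and linear speed of each of pot1, pot2, pot3, pot4 below 0.03 m/s and x of pot2 in the frame of crate between -0.076 and 0.076 m and y of pot2 in the frame of crate between -0.146 and 0.146 m and z of pot2 in the frame of crate between 0 and 0.018 m and x of pot3 in the frame of crate between -0.076 and 0.076 m and y of pot3 in the frame of crate between -0.146 and 0.146 m and z of pot3 in the frame of crate between 0 and 0.018 m and x of pot4 in the frame of crate between -0.076 and 0.076 m and y of pot4 in the frame of crate between -0.146 and 0.146 m and z of pot4 in the frame of crate between 0 and 0.018 m); the robot touches nothing.
It fails at once if a pot is pinched with more than 50 N a side (100 N in all) (contact force between the fingers and pot1 above 100 N or contact force between the fingers and pot2 above 100 N or contact force between the fingers and pot3 above 100 N or contact force between the fingers and pot4 above 100 N).
It fails at once if a pot is let go more than 25 mm above the floor of the box (dropped in) ((x of pot1 in the frame of crate between -0.076 and 0.076 m and y of pot1 in the frame of crate between -0.146 and 0.146 m and z of pot1 in the frame of crate between 0.035 and 0.1 m and contact force between the fingers and pot1 below 0.1 N) or (x of pot2 in the frame of crate between -0.076 and 0.076 m and y of pot2 in the frame of crate between -0.146 and 0.146 m and z of pot2 in the frame of crate between 0.035 and 0.1 m and contact force between the fingers and pot2 below 0.1 N) or (x of pot3 in the frame of crate between -0.076 and 0.076 m and y of pot3 in the frame of crate between -0.146 and 0.146 m and z of pot3 in the frame of crate between 0.035 and 0.1 m and contact force between the fingers and pot3 below 0.1 N) or (x of pot4 in the frame of crate between -0.076 and 0.076 m and y of pot4 in the frame of crate between -0.146 and 0.146 m and z of pot4 in the frame of crate between 0.035 and 0.1 m and contact force between the fingers and pot4 below 0.1 N)).
It fails at once if the mug, the soap bottle or the canister is pushed more than 30 mm or knocked over (distance of any of mug, soap, canister from where it was at the start of the episode above 0.03 m or angle between any of mug, soap, canister's own z axis and vertical above 0.35 rad).
Of pot1, pot2, pot3, pot4 only 2 to 4 are there at a start; the rules pass over those that are not, and their reading is None.
At some moment in a run one of pot1, pot2, pot3, pot4 may be knocked a few centimetres aside while the robot is not near it.
It also fails if it takes over 210 s, if anything falls off the work surface, if the arm or the gripper's body presses on something with over 40 N, if the wrist force passes 120 N, or if a joint passes its speed limit or range.

ROBOT

A 6-joint arm with a two-finger parallel gripper is mounted at the origin on the work surface. World frame = base frame: x ahead of the robot, y to its left, z up, the work surface at z = 0. Lengths are in m, angles in rad, forces in N, time in s.
With the tool pointing down it reaches from about 0.35 to 0.85 m from the base axis. Payload 8.1 kg.
Tool frame: the origin (TCP) lies on the mounting face of the last link; the fingertips stand 186 mm ahead of it and the grasp point (between the pads) lies 167 mm ahead of it (robot.finger_overhang is the distance from the TCP to the fingertips, in m); z points along the fingers, y is the line along which they close (so a half turn about z gives the same grasp; the last joint's range is limited). The gripper opens to 93 mm and grips with 3 to 60 N. Pads are 15 mm wide; open, the fingers measure 128 mm over their backs; the gripper's body (75 mm by 188 mm) begins 65 mm behind the grasp point.
Start: joints at [-1.22, 0.13, 1.488, -0, 1.523, -0.085], TCP at [0.253, -0.544, 0.405] pointing down, gripper open.
Joint ranges: [-2.96, 2.96], [-0.89, 2.26], [0.02, 2.5], [-1.34, 4.48], [0, 2.73], [-2.66, 2.66]. Speed limits (rad/s): [2.39, 2.39, 2.79, 3.14, 3.14, 3.14].

INTERFACE

Orientations are given as a rotation vector (axis times angle).
In Python, from plant import readout, read_camera, get_calibration, job, robot gives the robot as it stands.
- The arm moves only by the shell command python3 -m handwheel 'ROWS' [FORCE]. ROWS is JSON, a list of rows, each a list of 5 numbers: the shift along the world's x, y, z in cm, then the turn about the world's z in rad, then the closure, from 0 (fully open) to 1 (shut). In form: [[tx, ty, tz, spin, gripper], ...]. A call has 1 to 10 rows; each row shifts and turns the commanded pose from where the row before left it; what a row does not reach is not made up. A row lasts 1/8 s, in which the tool goes at most 62.5 mm and 10.7 degrees, less where a joint would pass 70% of its speed; a pose out of reach is approached as far as the arm can. A call is refused whole if a number of a shift passes 6.25 or a number of a turn 0.188, either way. A call with a gripper value outside its range is refused whole. The fingers move at their own pace and stop on an object; FORCE is the grip in N (left out, the last holds). Time passes only in rows, so rows that do not move let the fingers close. It gives the time, the measured TCP pose, the force, the opening and the grip force at its end, in the units of the state.
- readout.read_state(): the state, without advancing time (a new reading comes with each control period).
- read_camera(name): name is "scene" or "top" or "wrist"; returns the picture (480x640x3 uint8, red, green, blue); there is no depth.
- get_calibration(name): a dict with "fovy" (degrees; the focal length in pixels is half the picture's height over the tangent of half this angle, whatever the lens; pixels are square), "cx", "cy" (the principal point, pixels), "pose" (4x4, takes a point from camera to world coordinates). Camera axes: x right, y down, z forward; pixel columns grow to the right and rows downward; lengths in m; the calibration is good to about 2 mm. A picture is of the moment at which its call begins: read the wrist's pose just before it. get_calibration takes no time and is no camera call; for the wrist camera it gives the pose at the moment of the call.
- job.close_job(): hands the job in; it is judged then, once.
The state is a dict: "t": time; "q": joint angles; "dq": joint speeds; "joint_torque": joint torques, N m; "tool_pos": TCP position; "orientation": TCP orientation; "force": force on the tool from outside, world axes, zero at the start; "wrist_torque": the same for the moment, N m; "opening": finger opening in m; "gripper_force": force on a finger pad.
Only numpy, scipy, OpenCV 4.12 (cv2) and the standard library are available. Lean on these libraries where they do the work, as an engineer would, in place of code of your own. Each camera call takes 0.05 s, during which the arm holds its last target. There are 200 camera calls.

## Working session

There is one attempt and no reset: what is moved stays moved. The work goes in short steps, Python scripts to look and compute and a shell command to move; the robot and the scene stay as the last step left them, time stands still between calls to the robot, and variables do not carry over. Pictures are saved under pics/ and viewed, at most 14 in all, crops included, and the job is handed in when it is done.

```bash
mkdir -p pics; ls; cat > h.py <<'E'
import numpy as np, cv2
from plant import readout, read_camera, get_calibration, job, robot
def cal(n):
    c=get_calibration(n); f=240/np.tan(np.radians(c["fovy"])/2); return f,c["cx"],c["cy"],np.array(c["pose"])
def ray(c,u,v):
    f,cx,cy,P=c; d=P[:3,:3]@np.array([(u-cx)/f,(v-cy)/f,1]); return P[:3,3],d
def onz(c,u,v,z):
    o,d=ray(c,u,v); return o+d*(z-o[2])/d[2]
def proj(c,p):
    f,cx,cy,P=c; q=P[:3,:3].T@(np.array(p)-P[:3,3]); return q[0]/q[2]*f+cx,q[1]/q[2]*f+cy
def shot(n,fn=None):
    im=read_camera(n)
    if fn: cv2.imwrite("pics/"+fn,im[:,:,::-1])
    return im
E
python3 - <<'E'
from h import *
for n in("scene","top"):
    shot(n,n+"0.png"); print(n,cal(n))
print(readout.read_state())
E
```

```text
pics
scene (np.float64(543.39606349977), 324.54051305999485, 240.84675367405214, array([[-0.9999016 , -0.00350078,  0.01358456,  0.5279822 ],
       [-0.00954914,  0.87923668, -0.47628948,  0.57853519],
       [-0.01027666, -0.47637233, -0.87918359,  1.18537615],
       [ 0.        ,  0.        ,  0.        ,  1.        ]]))
top (np.float64(478.05889220696946), 318.70761708787035, 239.6160114369281, array([[ 0.0221844 , -0.98274051,  0.18365442,  0.38663062],
       [-0.9994196 , -0.02654972, -0.02134423, -0.00971685],
       [ 0.02585181, -0.18307431, -0.98275912,  1.08109475],
       [ 0.        ,  0.        ,  0.        ,  1.        ]]))
{'t': 0.1, 'q': array([-1.22041440e+00,  1.31114918e-01,  1.48916132e+00, -4.71569301e-06,
        1.52300469e+00, -8.53902552e-02]), 'dq': array([ 0.00045945, -0.00121898, -0.00338727,  0.00133841,  0.00027836,
       -0.00156194]), 'joint_torque': array([ 1.90760809e-03, -5.61344504e+01, -4.93091905e+01,  7.70963123e-02,
        2.92116939e-02, -8.71335601e-05]), 'tool_pos': array([ 0.2532215 , -0.54372476,  0.40377958]), 'orientation': array([-3.06568128e+00, -6.78744814e-01,  3.57486379e-04]), 'force': array([-0.11511254,  0.60429617, -0.83184161]), 'wrist_torque': array([ 0.01447027,  0.06962512, -0.02349186]), 'gripper_force': 0.0, 'opening': 0.09303925871626187}
```

View pics/top0.png

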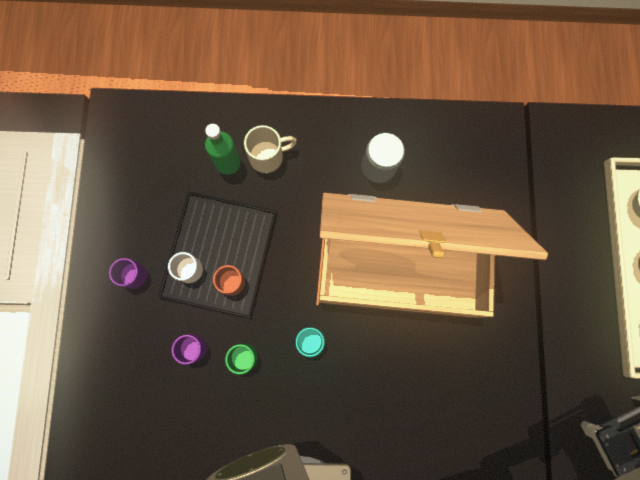

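View pics/scene0.png

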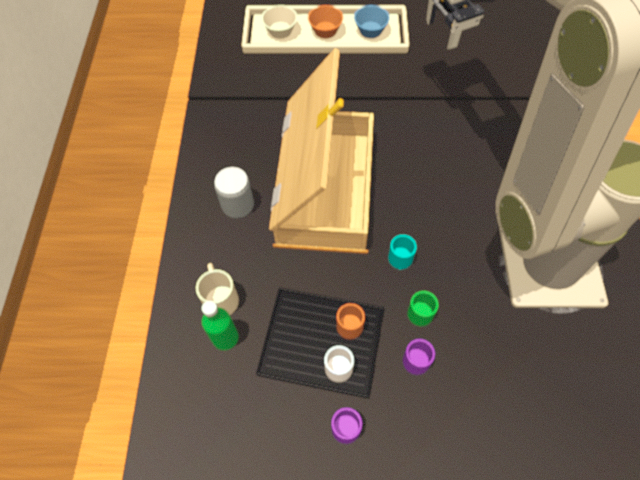

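The top view shows white (186,267) and terracotta (229,281) pots on the drip tray. The green, purple and turquoise ones at (241,359), (188,349), (125,273) and (310,342) are decoys. The bowls on the far tray have another shape and aren't on the drip tray. The lid's tongue is at about (437,247).

```bash
python3 - <<'E'
from h import *
t=cv2.imread("pics/top0.png"); s=cv2.imread("pics/scene0.png")
a=cv2.resize(t[180:330,300:560],None,fx=3,fy=3,interpolation=2)
cv2.imwrite("pics/c1.png",a)
b=cv2.resize(s[40:260,250:400],None,fx=2.7,fy=2.7,interpolation=2)
c=cv2.resize(t[180:330,90:300],None,fx=2,fy=2,interpolation=2)
cv2.imwrite("pics/c2.png",b)
cv2.imwrite("pics/c3.png",c)
c=cal("top")
for n,(u,v),z in [("w",(186,265),.073),("t",(229,279),.073),("FL",(318,303),.095),("FR",(493,315),.095),("can",(386,152),.11),("tongue",(437,247),.2),("tr",(190,195),.014),("tr",(276,211),.014),("tr",(250,315),.014),("tr",(162,297),.014),("mug",(263,143),.09),("turq",(310,341),.065)]: print(n,onz(c,u,v,z).round(3))
E
```

```text
w [0.513 0.247 0.073]
t [0.486 0.155 0.073]
FL [ 0.439 -0.033  0.095]
FR [ 0.423 -0.393  0.095]
can [ 0.763 -0.171  0.11 ]
tongue [ 0.543 -0.252  0.2  ]
tr [0.682 0.265 0.014]
tr [0.65  0.066 0.014]
tr [0.413 0.114 0.014]
tr [0.448 0.309 0.014]
mug [0.783 0.095 0.09 ]
turq [ 0.362 -0.018  0.065]
```

View pics/c1.png

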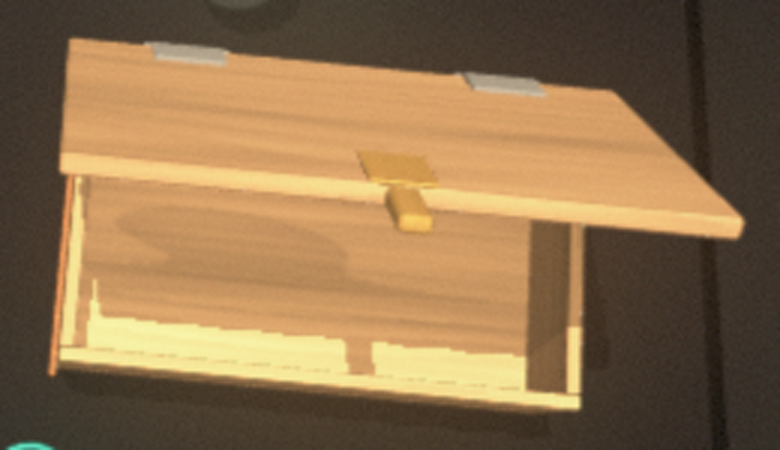

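View pics/c2.png

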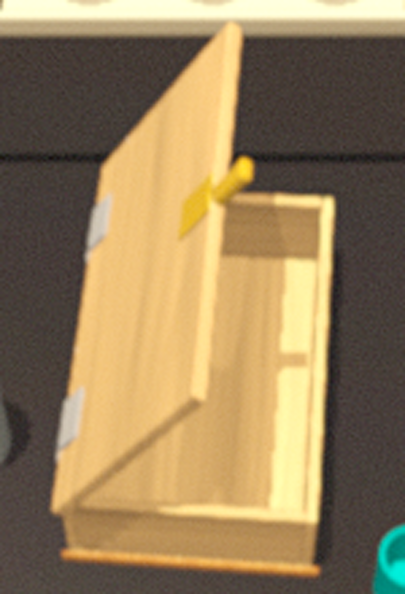

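The crops show an empty box. The tongue tip is at top (438,255) and scene (342,102), and its base is at top (433,243) and scene (332,114).

```bash
cat >> h.py <<'E'
def tri(c1,p1,c2,p2):
    A=[];b=[]
    for c,p in((c1,p1),(c2,p2)):
        o,d=ray(c,*p); d=d/np.linalg.norm(d); M=np.eye(3)-np.outer(d,d); A.append(M); b.append(M@o)
    x=np.linalg.lstsq(np.vstack(A),np.hstack(b),rcond=None)[0]
    return x,np.abs(A[0]@x-b[0]).max()
from scipy.spatial.transform import Rotation as R
def tool():
    s=readout.read_state(); r=R.from_rotvec(s["orientation"]).as_matrix()
    return s["tool_pos"],np.arctan2(r[1,1],r[0,1]),r[:,2]
E
python3 - <<'E'
from h import *
T,S=cal("top"),cal("scene")
for n,a,b in [("tip",(438.3,254.7),(341.9,102.2)),("base",(433.3,243.3),(332.2,114.1)),
 ("FL",(320.3,299.5),(250+319/2.7,40+522/2.7)),("FR",(493.5,316.5),(250+333/2.7,40+197/2.7)),
 ("lidR",(300+742/3,180+228/3),(250+238/2.7,40+30/2.7)),("lidL",(300+62/3,180+165/3),(250+203/2.7,40+400/2.7)),
 ("hingeL",(300+70/3,180+38/3),(250+55/2.7,40+508/2.7)),("hingeR",(300+612/3,180+92/3),(250+103/2.7,40+163/2.7))]:
    print(n,tri(T,a,S,b))
for p,(u,v) in {"FL":(320.3,299.5),"FR":(493.5,316.5)}.items(): print(p,onz(T,u,v,.095))
print(onz(S,250+319/2.7,40+522/2.7,.095),onz(S,250+333/2.7,40+197/2.7,.095))
# pots: rim masks both views, HSV
for n,C in(("top",T),("scene",S)):
    im=cv2.imread(f"pics/{n}0.png"); h=cv2.cvtColor(im,cv2.COLOR_BGR2HSV)
    for nm,lo,hi in(("terra",(3,120,70),(14,255,255)),("white",(0,0,130),(30,70,255))):
        m=cv2.inRange(h,lo,hi); k=np.zeros_like(m)
        if n=="top": k[240:310,160:255]=255
        else: k[290:390,310:375]=255
        m&=k; cs,_=cv2.findContours(m,0,1); c=max(cs,key=cv2.contourArea)
        print(n,nm,cv2.boundingRect(c),cv2.minEnclosingCircle(c))
print(tool())
E
```

```text
tip (array([ 0.5084799 , -0.21993736,  0.32214479]), np.float64(0.00039078778461598684))
base (array([ 0.53117331, -0.22100819,  0.28580841]), np.float64(0.002831415307905649))
FL (array([ 0.44538327, -0.03709344,  0.08687744]), np.float64(0.001181409556547941))
FR (array([ 0.42026295, -0.39578031,  0.0913701 ]), np.float64(0.0003525727473203677))
lidR (array([ 0.51682435, -0.42055719,  0.27720401]), np.float64(0.0018822552486604804))
lidL (array([ 0.54275326, -0.02991736,  0.28344021]), np.float64(0.0009760228686862549))
hingeL (array([ 0.66932192, -0.03828484,  0.10720817]), np.float64(0.0003781496033725684))
hingeR (array([ 0.64251592, -0.42163157,  0.10964314]), np.float64(0.0014118947628009026))
FL [ 0.44607979 -0.03717258  0.095     ]
FR [ 0.41978671 -0.39425329  0.095     ]
[ 0.44482738 -0.0321962   0.095     ] [ 0.42096707 -0.39268265  0.095     ]
top terra (213, 265, 32, 30) ((228.625, 279.8125), 16.22664451599121)
top white (170, 254, 24, 24) ((181.98057556152344, 265.7281494140625), 12.419416427612305)
scene terra (336, 302, 30, 38) ((349.742431640625, 320.56060791015625), 18.64231300354004)
scene white (324, 348, 30, 34) ((338.5, 364.7121276855469), 16.898168563842773)
(array([ 0.2532215 , -0.54372476,  0.40377958]), np.float64(-1.1350237966311159), array([-5.83934681e-04,  1.58407895e-03, -9.99998575e-01]))
```

View pics/c3.png

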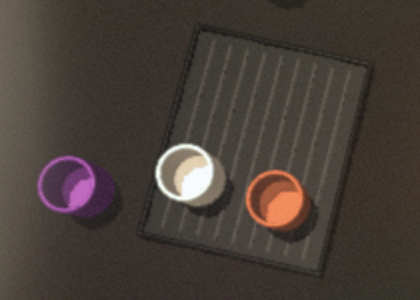

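The c3 crop confirms the white pot (rim centre top (183,267)) and the terracotta pot (229,280) on the tray. The lid is at about 1.0 rad, and the box yaw is about -0.07. I'll move above the tongue.

```bash
python3 -m handwheel '[[2.6,3.2,3,-0.05,0],[2.6,3.2,3,-0.05,0],[2.6,3.2,3,-0.05,0],[2.6,3.2,3,-0.05,0],[2.6,3.2,2,-0.05,0],[2.6,3.2,0,-0.05,0.5],[2.6,3.2,0,-0.05,0.5],[2.6,3.2,0,-0.05,0.5],[2.6,3.2,0,-0.05,0.5],[2.8,3.3,0,-0.05,0.5]]' 10
python3 - <<'E'
from h import *
print(tool(),cal("wrist")); shot("wrist","w1.png")
E
```

```text
t: 1.35
tool_pos: [0.516, -0.2218, 0.5443]
orientation: [-3.14, 0.104, 0.001]
force: [-0.2, -0.1, -0.5]
opening: 0.0487
gripper_force: 0.0
(array([ 0.51596228, -0.22179921,  0.5443063 ]), np.float64(-1.636824769926847), array([-5.98673142e-04,  2.75907152e-04, -9.99999783e-01])) (np.float64(384.49504424470274), 318.59088586896263, 238.02977168980084, array([[-6.65578295e-02, -9.56637890e-01, -2.83573630e-01,
         5.95713605e-01],
       [-9.97782408e-01,  6.36519396e-02,  1.94601107e-02,
        -2.27667652e-01],
       [-5.66267670e-04,  2.84240002e-01, -9.58752992e-01,
         5.23626827e-01],
       [ 0.00000000e+00,  0.00000000e+00,  0.00000000e+00,
         1.00000000e+00]]))
```

View pics/w1.png

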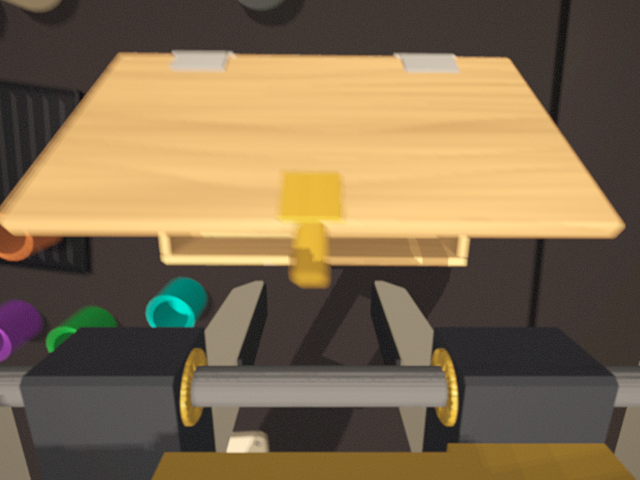

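The tongue shows at wrist pixel (311,278), between the fingers and about 3 mm off centre. I'll descend and pinch.

```bash
python3 -m handwheel '[[0,0.2,-2,0,0.4],[0,0,-2,0,0.4],[0,0,-2,0,0.4],[0,0,0,0,0.9],[0,0,0,0,0.9],[0,0,0,0,0.9],[0,0,0,0,0.9]]' 10
python3 - <<'E'
from h import *
p,y,z=tool(); print(p,y)
h=np.array([.652,-.231,.102]); f=np.array([-.9975,.071])
g=p-[0,0,.167]
d=(g-h)[:2]@f; print("r",np.hypot(d,g[2]-.102),"ang",np.arctan2(g[2]-.102,d))
shot("wrist","w2.png")
r=.254; a=np.arange(1.0,1.65,.04)
pts=np.array([[*(h[:2]+r*np.cos(t)*f),.102+r*np.sin(t)+.167] for t in a])
for t,q in zip(a[1:],np.diff(pts,axis=0)*100): print(round(t,2),q.round(2))
E
```

```text
t: 2.28
tool_pos: [0.5155, -0.2199, 0.4857]
orientation: [-3.137, 0.099, -0.002]
force: [-1.4, 18.5, 5.2]
opening: 0.0205
gripper_force: 9.2
[ 0.51546832 -0.21986396  0.48565362] -1.633908343034127
r 0.2563251649086942 ang 1.006994710023032
1.04 [ 0.86 -0.06  0.53]
1.08 [ 0.88 -0.06  0.5 ]
1.12 [ 0.9  -0.06  0.46]
1.16 [ 0.92 -0.07  0.42]
1.2 [ 0.94 -0.07  0.39]
1.24 [ 0.95 -0.07  0.35]
1.28 [ 0.96 -0.07  0.31]
1.32 [ 0.98 -0.07  0.27]
1.36 [ 0.99 -0.07  0.23]
1.4 [ 1.   -0.07  0.19]
1.44 [ 1.   -0.07  0.15]
1.48 [ 1.01 -0.07  0.11]
1.52 [ 1.01 -0.07  0.07]
1.56 [ 1.01 -0.07  0.03]
1.6 [ 1.01 -0.07 -0.01]
1.64 [ 1.01 -0.07 -0.05]
```

View pics/w2.png

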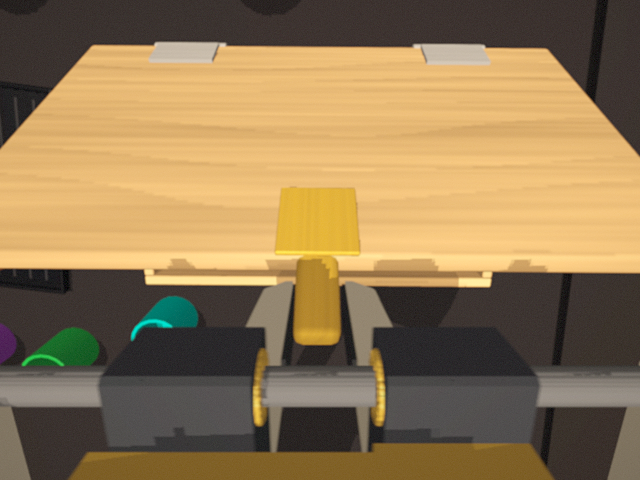

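The tongue (317,300) is held between the fingers. There is a small side load, so I'll ease +y while lifting to about 1.40.

```bash
python3 -m handwheel '[[0.86,0.1,0.53,0,0.9],[0.88,0.05,0.5,0,0.9],[0.9,-0.06,0.46,0,0.9],[0.92,-0.07,0.42,0,0.9],[0.94,-0.07,0.39,0,0.9],[0.95,-0.07,0.35,0,0.9],[0.96,-0.07,0.31,0,0.9],[0.98,-0.07,0.27,0,0.9]]' 8
cat > ang.py <<'E'
from h import *
s=readout.read_state(); p,y,z=tool()
h=np.array([.652,-.231,.102]); f=np.array([-.9975,.071])
g=p-[0,0,.167]; d=(g-h)[:2]@f; print(p.round(4),"r",np.hypot(d,g[2]-.102),"ang",np.arctan2(g[2]-.102,d),s["force"].round(1))
E
python3 ang.py
```

```text
t: 3.32
tool_pos: [0.5899, -0.2239, 0.5172]
orientation: [3.139, -0.101, 0.0]
force: [-2.0, -4.6, 0.8]
opening: 0.0199
gripper_force: 8.0
[ 0.5899 -0.2239  0.5172] r 0.25594241515390387 ang 1.3241233209782504 [-2.  -4.6  0.8]
```

```bash
python3 -m handwheel '[[0.99,-0.07,0.23,0,0.9],[0.95,-0.07,0.18,0,0.9],[0,0,0,0,0.9],[0,0,0,0,0.9]]'; python3 ang.py
```

```text
t: 3.82
tool_pos: [0.609, -0.2252, 0.5213]
orientation: [3.139, -0.101, 0.002]
force: [-0.8, -5.6, 2.5]
opening: 0.0202
gripper_force: 8.0
[ 0.609  -0.2252  0.5213] r 0.25601309285760776 ang 1.4010152685072514 [-0.8 -5.6  2.5]
```

```bash
python3 -m handwheel '[[-0.99,0.07,-0.19,0,0.9],[-0.98,0.07,-0.23,0,0.9],[-0.7,0.05,-0.2,0,0.9],[-0.3,0.02,-0.1,0,0.9],[0,0,0,0,0.9],[0,0,0,0,0.9]]'; python3 ang.py
```

```text
t: 4.58
tool_pos: [0.5794, -0.2231, 0.5141]
orientation: [3.139, -0.101, 0.003]
force: [2.3, -4.3, -0.5]
opening: 0.0198
gripper_force: 8.0
[ 0.5794 -0.2231  0.5141] r 0.25568367285556043 ang 1.2815263591161792 [ 2.3 -4.3 -0.5]
```

```bash
python3 -m handwheel '[[0,0,0,0,0.5],[0,0,0,0,0.5],[0,0,0,0,0.5],[0,0,1,0,0.5],[0,0,3,0,0.5],[-3,0,3,0,0.5],[-5,0,0,0,0],[-5,0,0,0,0]]'
python3 - <<'E'
from h import *
a=shot("scene"); b=shot("top"); 
cv2.imwrite("pics/st1.png",cv2.cvtColor(np.hstack([cv2.resize(a[40:400,180:480],(400,480)),cv2.resize(b[130:370,110:560],(400,213)).copy() if 0 else cv2.resize(b[130:370,110:510],(400,480))]),cv2.COLOR_RGB2BGR))
print(tool())
E
```

```text
t: 5.58
tool_pos: [0.4476, -0.2226, 0.5853]
orientation: [3.139, -0.1, 0.003]
force: [-1.2, 0.2, 0.2]
opening: 0.062
gripper_force: 0.0
(array([ 0.44556133, -0.22245747,  0.585645  ]), np.float64(-1.6366397758308528), array([ 0.00103849, -0.00137878, -0.99999851]))
```

View pics/st1.png

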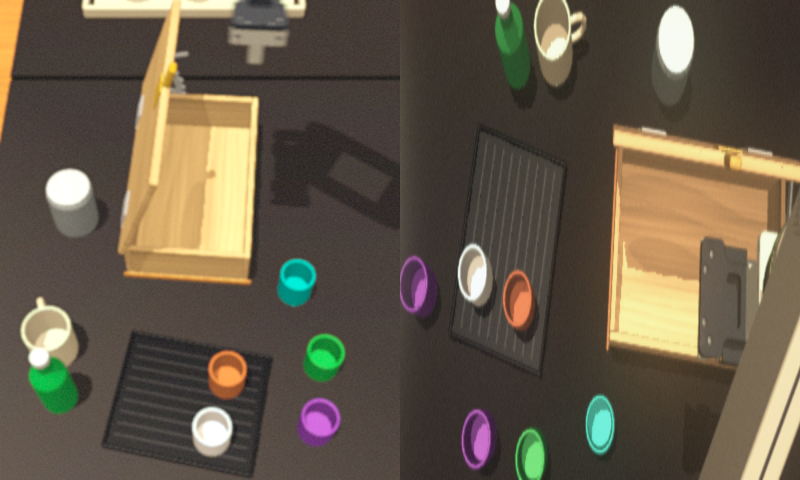

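The lid stands alone at the top notch, with the tongue up in the scene view. Both pots are unmoved. Next I'll go over to the pots.

```bash
python3 -m handwheel '[[0.4,5,-2,0,0],[0.4,5,-2,0,0],[0.4,5,-2.5,0,0],[0.4,5,-3,0,0],[0.4,5,-3,0,0],[0.4,5,-3,0,0],[0.4,5,-3,0,0],[0.5,2.8,-2,0,0],[0,0,0,0,0.2],[0,0,0,0,0.2]]' 15
python3 - <<'E'
from h import *
T,S=cal("top"),cal("scene")
print(onz(T,182.5,267,.073),onz(T,229,280,.073))
print(tool()[:2]); W=cal("wrist"); im=shot("wrist","w3.png")
print(proj(W,onz(T,182.5,267,.073)),proj(W,onz(T,229,280,.073)))
E
```

```text
t: 6.92
tool_pos: [0.4823, 0.155, 0.38]
orientation: [3.14, -0.1, 0.002]
force: [-0.7, -0.6, 0.5]
opening: 0.0775
gripper_force: 0.0
[0.50857655 0.25412937 0.073     ] [0.48358797 0.15505736 0.073     ]
(array([0.48234576, 0.15500126, 0.3799665 ]), np.float64(-1.6346377966374168))
(np.float64(185.37811271402154), np.float64(207.45307285566133)) (np.float64(317.7881082221787), np.float64(231.0434666620771))
```

View pics/w3.png

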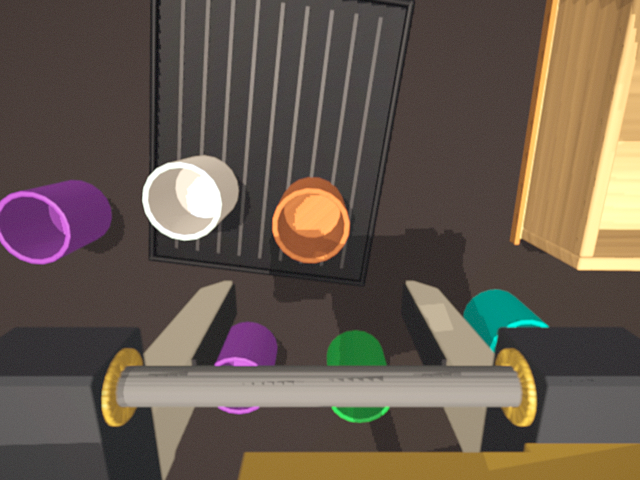

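The terracotta rim centre is at wrist (311,221) and the white one at (186,200).

```bash
python3 - <<'E'
from h import *
W=cal("wrist");T=cal("top");S=cal("scene")
for w,t in(((311,221),(229,280)),((186,200),(182.5,267))): print(onz(W,*w,.073),onz(T,*t,.073),tri(W,w,T,t))
im=cv2.imread("pics/scene0.png")
print(onz(S,351,317,.073),onz(S,339,358,.073))
E
```

```text
[0.49214068 0.15942322 0.073     ] [0.48358797 0.15505736 0.073     ] (array([0.48592868, 0.15987469, 0.04674092]), np.float64(0.000514511874613599))
[0.51458127 0.252529   0.073     ] [0.50857655 0.25412937 0.073     ] (array([0.51112528, 0.25969361, 0.05256582]), np.float64(0.0002001391424713006))
[0.48614773 0.16301747 0.073     ] [0.51237858 0.25350153 0.073     ]
```

```bash
python3 -m handwheel '[[0.6,0.3,-4,0,0.2],[0,0,-4,0,0.2],[0,0,-4,0,0.2],[0,0,-3,0,0.2],[0,0,-1.8,0,0.2],[0,0,0,0,0.8],[0,0,0,0,0.8],[0,0,0,0,0.8],[0,0,0,0,0.8]]' 15
python3 - <<'E'
from h import *
print(tool()[:2],readout.read_state()["force"])
E
```

```text
t: 8.1
tool_pos: [0.4887, 0.1583, 0.2124]
orientation: [-3.14, 0.101, -0.004]
force: [0.4, -1.4, 4.8]
opening: 0.0593
gripper_force: 14.9
(array([0.48868114, 0.15832327, 0.21237725]), np.float64(-1.6348555847121797)) [ 0.39415245 -1.37673793  4.84570699]
```

The terracotta pot is held. I'll turn the hand half around so the wrist camera faces away from the lid, then carry the pot over.

```bash
python3 -m handwheel '[[0,0,2,0,0.8],[0,0,3.5,0,0.8],[0,0,4,0,0.8],[0,0,4.5,0.1,0.8],[-0.1,-1,1,0.184,0.8],[-0.1,-1,0,0.184,0.8],[-0.1,-1,0,0.184,0.8],[-0.1,-1,0,0.184,0.8],[-0.1,-1,0,0.184,0.8],[-0.1,-1,0,0.184,0.8]]' 18
python3 -m handwheel '[[0,-1,0,0.184,0.8],[0,-1,0,0.184,0.8],[0,-1,0,0.184,0.8],[0,-1,0,0.184,0.8],[0,-1,0,0.184,0.8],[0,-1,0,0.184,0.8],[0,-1,0,0.184,0.8],[0,-1,0,0.184,0.8],[0,-1,0,0.184,0.8],[0,-1,0,0.184,0.8]]'
python3 - <<'E'
from h import *
p,y,z=tool(); print(p,y); print("to go cm",(np.array([.4828,-.2892])-p[:2])*100,1.5-y)
E
```

```text
t: 9.35
tool_pos: [0.4817, 0.0979, 0.3611]
orientation: [-2.64, -1.703, -0.0]
force: [2.0, 0.3, -1.8]
opening: 0.0595
gripper_force: 17.8
t: 10.6
tool_pos: [0.4818, -0.002, 0.361]
orientation: [-0.244, -3.132, 0.0]
force: [0.2, -0.8, -2.4]
opening: 0.0591
gripper_force: 17.8
[ 0.48175193 -0.00203961  0.3610449 ] 1.4152522498072624
to go cm [  0.10480719 -28.7160393 ] 0.08474775019273761
```

```bash
python3 -m handwheel '[[0.1,-4.8,0,0.085,0.8],[0,-4.8,0,0,0.8],[0,-4.8,0,0,0.8],[0,-4.8,0,0,0.8],[0,-4.8,0,0,0.8],[0,-4.7,0,0,0.8],[0,0,0,0,0.8],[0,0,0,0,0.8]]'
python3 - <<'E'
from h import *
print(tool()[:2]); print(cal("wrist")[3].round(3)); shot("wrist","w4.png"); W=cal("wrist")
def cw(x,y,z): return np.array([.5427+.9975*x+.071*y,-.2233-.071*x+.9975*y,z])
for n,p in {"FR":(-.11,-.18,.095),"FRi":(-.1,-.17,.095),"FRfl":(-.1,-.17,.01),"FLi":(-.1,.17,.095)}.items(): print(n,proj(W,cw(*p)))
E
```

```text
t: 11.6
tool_pos: [0.4828, -0.2885, 0.3607]
orientation: [-0.121, -3.139, -0.001]
force: [-0.1, 0.2, -0.8]
opening: 0.0595
gripper_force: 17.8
(array([ 0.48278941, -0.28849976,  0.36072513]), np.float64(1.4935255698266423))
[[ 0.078  0.956  0.283  0.405]
 [ 0.997 -0.075 -0.021 -0.283]
 [ 0.001  0.283 -0.959  0.34 ]
 [ 0.     0.     0.     1.   ]]
FR (np.float64(141.85431402643655), np.float64(163.92056894141797))
FRi (np.float64(159.70700849859267), np.float64(179.75610698841047))
FRfl (np.float64(199.31455994419213), np.float64(165.90418454011075))
FLi (np.float64(694.4475447218123), np.float64(176.53406181114056))
```

View pics/w4.png

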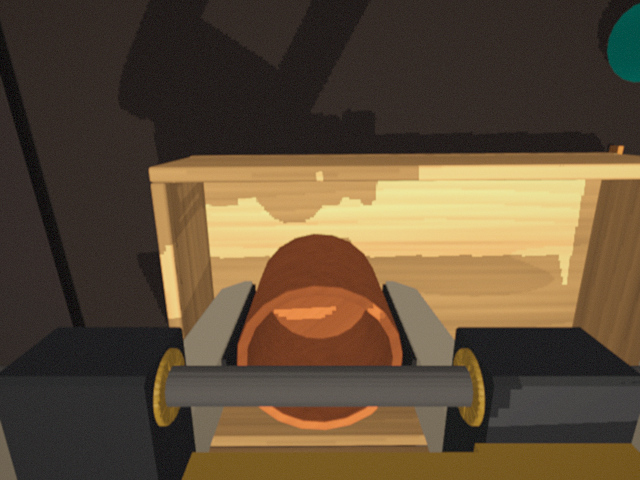

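The pot hangs well inside the box: front wall top edge at row ~180, right end wall at column ~163–205. I'll lower it.

```bash
python3 -m handwheel '[[0,0,-3,0,0.8],[0,0,-4,0,0.8],[0,0,-4,0,0.8],[0,0,-2.2,0,0.8],[0,0,-0.8,0,0.8],[0,0,-0.3,0,0.8],[0,0,0,0,0.8]]'
```

```text
t: 12.52
tool_pos: [0.4834, -0.2888, 0.2191]
orientation: [0.12, 3.138, -0.001]
force: [-0.3, 0.1, -1.1]
opening: 0.0591
gripper_force: 17.8
```

```bash
python3 -m handwheel '[[0,0,-0.2,0,0.8],[0,0,-0.2,0,0.8],[0,0,-0.1,0,0.8],[0,0,0,0,0.8]]'
```

```text
t: 13.02
tool_pos: [0.4831, -0.2892, 0.2141]
orientation: [0.121, 3.139, -0.001]
force: [-2.8, 1.2, 7.3]
opening: 0.0588
gripper_force: 18.0
```

```bash
python3 -m handwheel '[[0,0,0,0,0.2],[0,0,0,0,0.2],[0,0,0,0,0.2],[0,0,2,0,0.2],[0,0,4,0,0.2],[0,0,5,0,0.2],[0,0,5,0,0.2],[0,0,0,0,0.2]]'
python3 -m handwheel '[[0.3,5.4,0,0,0.2],[0.3,5.4,0,0,0.2],[0.3,5.4,0,0,0.2],[0.3,5.4,0,0,0.2],[0.3,5.4,0,0,0.2],[0.3,5.4,0,0,0.2],[0.3,5.4,0,0,0.2],[0.3,5.4,0,0,0.2],[0.3,5.4,0,0,0.2],[0.2,5.4,0,0,0.2]]'
python3 - <<'E'
from h import *
print(tool()[:2]); W=cal("wrist"); w=shot("wrist"); t=shot("top"); s=shot("scene","s5.png")
cv2.imwrite("pics/v5.png",np.hstack([cv2.resize(w,(400,300)),cv2.resize(t[120:420,60:460],(400,300))])[:,:,::-1]); cv2.imwrite("pics/t5.png",t[:,:,::-1])
print(proj(W,(.512,.254,.073)))
E
```

```text
t: 14.02
tool_pos: [0.4841, -0.2896, 0.3804]
orientation: [0.12, 3.13, -0.01]
force: [0.4, -0.3, -0.3]
opening: 0.0746
gripper_force: 0.0
t: 15.28
tool_pos: [0.5115, 0.2529, 0.373]
orientation: [-0.121, -3.139, 0.0]
force: [1.4, -0.6, -0.2]
opening: 0.0747
gripper_force: 0.0
(array([0.5114688 , 0.25289166, 0.37296419]), np.float64(1.4940261426650425))
(np.float64(320.8673090551645), np.float64(232.864800287016))
```

View pics/v5.png

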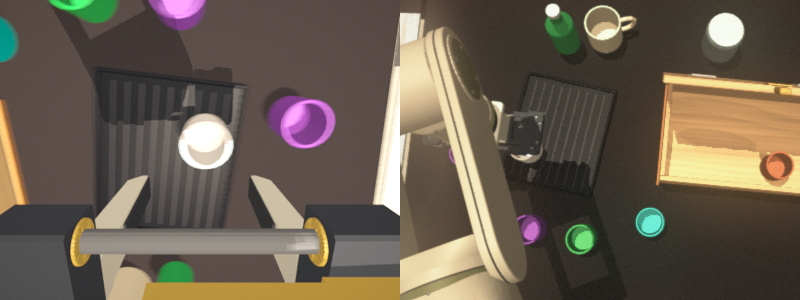

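The wrist view shows the white rim at (206,141) in the half-size view, unmoved at about (0.511, 0.256). The terracotta pot stands upright in the box in the top view. I'll grasp the white pot.

```bash
python3 -m handwheel '[[0,0.3,-4,0,0.15],[0,0,-4,0,0.15],[0,0,-4,0,0.15],[0,0,-2.5,0,0.15],[0,0,-1.5,0,0.15],[0,0,0,0,0.8],[0,0,0,0,0.8],[0,0,0,0,0.8],[0,0,0,0,0.8]]' 15
python3 -m handwheel '[[0,0,0,0,0.8],[0,0,2,0,0.8],[0,0,4,0,0.8],[0,0,4.5,0,0.8],[0,0,4.5,0,0.8],[0,0,0,0,0.8]]' 18
python3 - <<'E'
from h import *
c=np.array([.54,-.218]); t=c+np.array([.9975*-.053+.071*.072,.071*.053+.9975*.072]); p=tool()[0]; print(t,(t-p[:2])*100,p)
E
```

```text
t: 16.55
tool_pos: [0.5126, 0.2545, 0.2145]
orientation: [0.12, 3.137, 0.001]
force: [0.2, -1.0, 5.8]
opening: 0.0587
gripper_force: 14.9
t: 17.3
tool_pos: [0.513, 0.2547, 0.3693]
orientation: [0.12, 3.131, 0.006]
force: [-0.4, -0.4, -1.7]
opening: 0.0587
gripper_force: 17.9
[ 0.4922445 -0.142417 ] [ -2.07798014 -39.71354771] [0.5130243  0.25471848 0.36932813]
```

```bash
python3 -m handwheel '[[-0.2,-4,0,0,0.8],[-0.2,-4,0,0,0.8],[-0.2,-4,0,0,0.8],[-0.2,-4,0,0,0.8],[-0.2,-4,0,0,0.8],[-0.2,-4,0,0,0.8],[-0.2,-4,0,0,0.8],[-0.2,-4,0,0,0.8],[-0.2,-4,0,0,0.8],[-0.3,-3.7,0,0,0.8]]'
python3 -m handwheel '[[0,0,0,0,0.8],[0,0,-3,0,0.8],[0,0,-4,0,0.8],[0,0,-4,0,0.8],[0,0,-2,0,0.8],[0,0,-0.7,0,0.8],[0,0,0,0,0.8]]'
```

```text
t: 18.55
tool_pos: [0.4902, -0.144, 0.3623]
orientation: [-0.121, -3.138, -0.001]
force: [0.6, 0.4, -2.2]
opening: 0.0584
gripper_force: 17.9
t: 19.42
tool_pos: [0.4909, -0.1423, 0.2259]
orientation: [-0.12, -3.139, -0.001]
force: [0.3, -0.6, -1.5]
opening: 0.0584
gripper_force: 17.9
```

```bash
python3 -m handwheel '[[0,0,-0.4,0,0.8],[0,0,-0.3,0,0.8],[0,0,-0.2,0,0.8],[0,0,-0.1,0,0.8],[0,0,0,0,0.8]]'
```

```text
t: 20.05
tool_pos: [0.491, -0.1429, 0.2165]
orientation: [0.121, 3.139, -0.0]
force: [-2.2, 2.0, 4.6]
opening: 0.0585
gripper_force: 17.9
```

```bash
python3 -m handwheel '[[0,0,0,0,0.2],[0,0,0,0,0.2],[0,0,0,0,0.2],[0,0,2,0,0.2],[0,0,4,0,0.2],[0,0,5,0,0.3],[0,0,6,0,0.45],[-1,1,6,0,0.45],[-1,2,6,0,0.45],[-1,2,6,0,0.45]]'
python3 - <<'E'
from h import *
print(tool()[:2]); t=shot("top"); s=shot("scene")
cv2.imwrite("pics/v6.png",np.hstack([cv2.resize(s[40:340,180:480],(400,400)),cv2.resize(t[120:420,260:560],(400,400))])[:,:,::-1])
E
```

```text
t: 21.3
tool_pos: [0.4607, -0.0933, 0.565]
orientation: [0.121, 3.139, -0.0]
force: [0.8, -0.6, -0.1]
opening: 0.051
gripper_force: 0.0
(array([ 0.46067813, -0.09326541,  0.56500936]), np.float64(1.493545719085299))
```

View pics/v6.png

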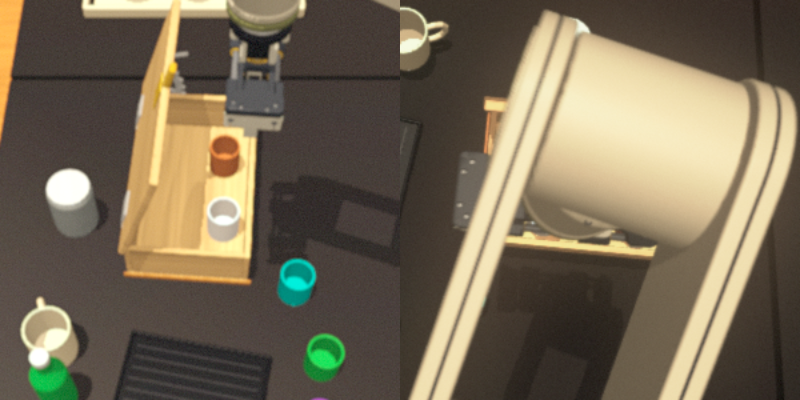

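Both pots are upright in the box: terracotta (225,155) and white (224,218) in the scene crop. The lid is still up. I'll grip the tongue again.

```bash
python3 -m handwheel '[[0,-4,2,0.01,0.45],[3,-4,0,0,0.45],[4,-4,0,0,0.45],[4.9,-1,0,0,0.45],[0,0,0,0,0.45],[0,0,-3,0,0.45],[0,0,-3,0,0.45],[0,0,-1.1,0,0.45],[0,0,0,0,0.45]]' 10
python3 ang.py; python3 - <<'E'
from h import *
shot("wrist","w7.png"); print(readout.read_state()["opening"])
E
```

```text
t: 22.52
tool_pos: [0.5799, -0.2235, 0.5121]
orientation: [-0.105, -3.139, -0.0]
force: [-0.8, 0.8, 0.3]
opening: 0.0514
gripper_force: 0.0
[ 0.5799 -0.2235  0.5121] r 0.25366500826674865 ang 1.2810274963848385 [-0.8  0.8  0.3]
0.051391511235434784
```

View pics/w7.png

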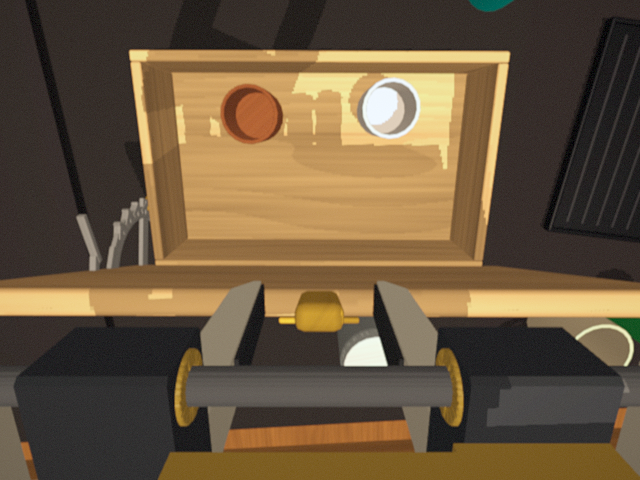

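The wrist view shows both pots inside, at (251,113) and (389,108), and the tongue (319,312) between the fingers. I'll pinch and lift past the top.

```bash
python3 -m handwheel '[[0,0,0,0,0.9],[0,0,0,0,0.9],[0,0,0,0,0.9],[0.98,-0.07,0.27,0,0.9],[0.99,-0.07,0.23,0,0.9],[1,-0.07,0.19,0,0.9],[1,-0.07,0.15,0,0.9],[1,-0.07,0.11,0,0.9],[1,-0.07,0.07,0,0.9],[1,-0.07,0.03,0,0.9]]' 10
python3 ang.py
```

```text
t: 23.82
tool_pos: [0.651, -0.2285, 0.5229]
orientation: [0.104, 3.139, 0.0]
force: [-1.1, 4.4, 4.8]
opening: 0.02
gripper_force: 10.0
[ 0.651  -0.2285  0.5229] r 0.2539247935116269 ang 1.565986728874386 [-1.1  4.4  4.8]
```

```bash
python3 -m handwheel '[[0.4,-0.03,0,0,0.9],[0.3,-0.02,0,0,0.9],[0,0,0,0,0.9],[0,0,0,0,0.9]]' 10
python3 ang.py; python3 - <<'E'
from h import *
s=shot("scene"); w=shot("wrist"); cv2.imwrite("pics/v8.png",np.hstack([cv2.resize(w[150:330,20:220],(400,360)),cv2.resize(s[40:220,220:420],(400,360))])[:,:,::-1])
E
```

```text
t: 24.32
tool_pos: [0.6577, -0.2289, 0.5228]
orientation: [0.104, 3.139, 0.0]
force: [-0.5, 4.2, 4.5]
opening: 0.0199
gripper_force: 10.0
[ 0.6577 -0.2289  0.5228] r 0.25390072264297314 ang 1.5925769124914473 [-0.5  4.2  4.5]
```

View pics/v8.png

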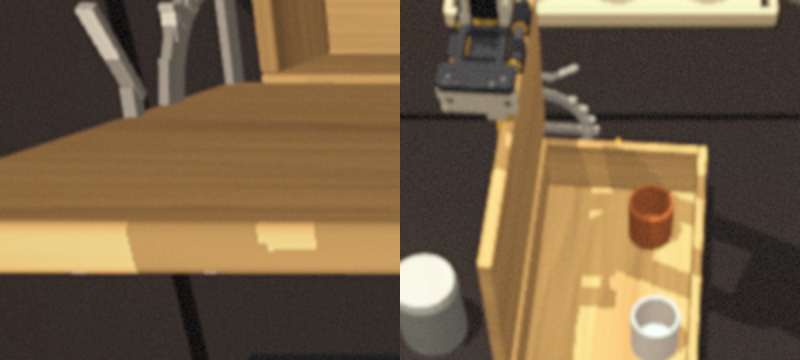

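The lid is near the end stop. The pawl is hard to see, with only a brass bit at crop (618,140). I'll nudge gently to the stop, then lower.

```bash
python3 -m handwheel '[[0.4,-0.03,0,0,0.9],[0,0,0,0,0.9]]'; python3 ang.py
python3 - <<'E'
import numpy as np
h=np.array([.652,-.231]); f=np.array([-.9975,.071]); r=.254
a=np.array([1.605,1.55,1.45,1.35,1.25,1.15,1.05,.95,.85,.75,.65,.55,.45,.35,.25,.15,.1,.05,0])
p=np.array([[*(r*np.cos(t)*f),r*np.sin(t)] for t in a])*100
for t,q in zip(a[1:],np.diff(p,axis=0)): print(round(t,2),q.round(2))
E
```

```text
t: 24.68
tool_pos: [0.6616, -0.2292, 0.5227]
orientation: [0.104, 3.139, 0.0]
force: [1.3, 5.2, 4.0]
opening: 0.0201
gripper_force: 10.0
[ 0.6616 -0.2292  0.5227] r 0.2539251659361864 ang 1.6080453531242784 [1.3 5.2 4. ]
1.55 [-1.39  0.1   0.01]
1.45 [-2.53  0.18 -0.18]
1.35 [-2.5   0.18 -0.43]
1.25 [-2.44  0.17 -0.68]
1.15 [-2.36  0.17 -0.92]
1.05 [-2.26  0.16 -1.15]
0.95 [-2.13  0.15 -1.37]
0.85 [-1.98  0.14 -1.58]
0.75 [-1.82  0.13 -1.77]
0.65 [-1.63  0.12 -1.94]
0.55 [-1.43  0.1  -2.1 ]
0.45 [-1.21  0.09 -2.23]
0.35 [-0.99  0.07 -2.34]
0.25 [-0.75  0.05 -2.43]
0.15 [-0.5   0.04 -2.49]
0.1 [-0.16  0.01 -1.26]
0.05 [-0.09  0.01 -1.27]
0.0 [-0.03  0.   -1.27]
```

```bash
python3 -m handwheel '[[-1.39,0.1,0,0,0.9],[-2.53,0.18,-0.18,0,0.9],[-2.5,0.18,-0.43,0,0.9],[-1.22,0.09,-0.34,0,0.9],[-1.22,0.09,-0.34,0,0.9],[-1.18,0.08,-0.46,0,0.9],[0,0,0,0,0.9],[0,0,0,0,0.9]]'; python3 ang.py
```

```text
t: 25.68
tool_pos: [0.561, -0.2222, 0.5039]
orientation: [-0.105, -3.138, -0.002]
force: [0.4, 4.7, -4.2]
opening: 0.0197
gripper_force: 10.0
[ 0.561  -0.2222  0.5039] r 0.2520513654557408 ang 1.1995551439415162 [ 0.4  4.7 -4.2]
```

The lid is past the notch with only its own weight on the hand, so the pawl is out. I'll continue down.

```bash
python3 -m handwheel '[[-1.18,0.08,-0.46,0,0.9],[-2.26,0.16,-1.15,0,0.9],[-2.13,0.15,-1.37,0,0.9],[-1.98,0.14,-1.58,0,0.9],[-1.82,0.13,-1.77,0,0.9],[-1.63,0.12,-1.94,0,0.9],[-1.43,0.1,-2.1,0,0.9],[0,0,0,0,0.9]]'; python3 ang.py
```

```text
t: 26.68
tool_pos: [0.4361, -0.2135, 0.3997]
orientation: [-0.106, -3.138, -0.002]
force: [3.3, 3.8, -3.9]
opening: 0.02
gripper_force: 10.0
[ 0.4361 -0.2135  0.3997] r 0.25303362252836586 ang 0.5429990413806902 [ 3.3  3.8 -3.9]
```

```bash
python3 -m handwheel '[[-1.21,0.09,-2.23,0,0.9],[-0.99,0.07,-2.34,0,0.9],[-0.75,0.05,-2.43,0,0.9],[-0.5,0.04,-2.49,0,0.9],[-0.16,0.01,-1.26,0,0.9],[-0.09,0.01,-1.0,0,0.9],[0,0,0,0,0.9]]'; python3 ang.py
```

```text
t: 27.55
tool_pos: [0.4011, -0.2109, 0.2863]
orientation: [0.104, 3.137, 0.0]
force: [2.0, 11.1, 8.8]
opening: 0.0199
gripper_force: 10.0
[ 0.4011 -0.2109  0.2863] r 0.2523279686545741 ang 0.06850846084414042 [ 2.  11.1  8.8]
```

```bash
python3 -m handwheel '[[0,0,0,0,0.5],[0,0,0,0,0.5],[0,0,0,0,0.5],[0,0,1,0,0.5],[0,0,3,0,0.5],[0,0,4,0,0.5],[0,0,5,0,0.5],[0,6,2,0,0.5],[0,6,0,0,0.5],[0,6,0,0,0.5]]'
python3 -m handwheel '[[0,6,0,0,0.5],[0,6,0,0,0.5],[0,6,0,0,0.5],[0,0,0,0,0.5]]'
python3 - <<'E'
from h import *
t=shot("top"); s=shot("scene")
S=cal("scene");T=cal("top")
def cw(x,y,z): return np.array([.54+.9975*x+.071*y,-.218-.071*x+.9975*y,z])
for a in (0,.07,.15):
  q=cw(.11-.266*np.cos(a),0,.102+.266*np.sin(a)); print(a,proj(S,q),proj(T,q))
cv2.imwrite("pics/v9.png",np.hstack([cv2.resize(s[60:260,220:420],(400,400)),cv2.resize(t[160:360,310:510],(400,400))])[:,:,::-1])
E
```

```text
t: 28.8
tool_pos: [0.399, -0.0301, 0.435]
orientation: [0.107, 3.138, -0.001]
force: [1.9, -0.8, 0.8]
opening: 0.0463
gripper_force: 0.0
t: 29.3
tool_pos: [0.3985, 0.1521, 0.4344]
orientation: [0.094, 3.14, 0.002]
force: [0.2, -0.3, -0.6]
opening: 0.0464
gripper_force: 0.0
0 (np.float64(391.08330989157764), np.float64(169.4635914090661)) (np.float64(403.69395523691026), np.float64(332.0023873186535))
0.07 (np.float64(391.5645911251909), np.float64(164.8739004691664)) (np.float64(405.59572322739615), np.float64(331.7334465845381))
0.15 (np.float64(391.45265732409), np.float64(159.47675808278927)) (np.float64(407.8959097771796), np.float64(330.5814435925586))
```

View pics/v9.png

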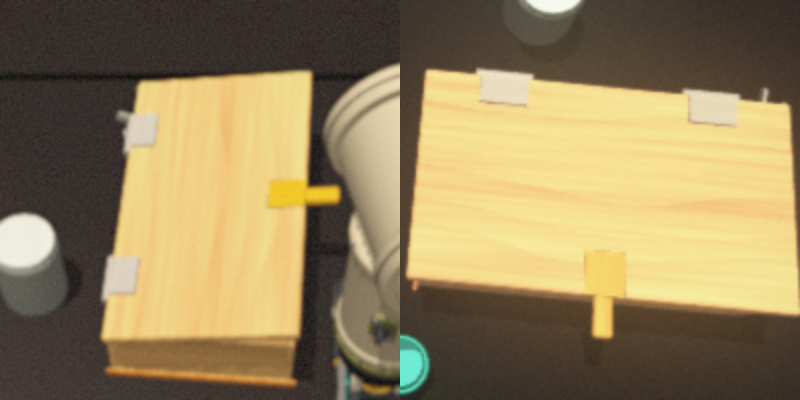

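```bash
python3 - <<'E'
from h import *
S=cal("scene");T=cal("top")
def P(s,t): print(tri(S,(220+s[0]/2,60+s[1]/2),T,(310+(t[0]-400)/2,160+t[1]/2)))
P((340,195),(603,337)); P((308,195),(604,297))
P((300,336),(408,279)); P((312,72),(800,314)); P((104,339),(427,70)); P((138,82),(790,104))
t=shot("top"); s=shot("scene")
cv2.imwrite("pics/v10.png",np.hstack([cv2.resize(s[210:260,260:380],None,fx=4,fy=4,interpolation=2),])[:,:,::-1])
E
```

```text
(array([ 0.3909053 , -0.21443064,  0.14003612]), np.float64(0.0006012937754335534))
(array([ 0.42917961, -0.21632378,  0.13767465]), np.float64(0.0010231661047025997))
(array([ 0.44336832, -0.02366134,  0.13457174]), np.float64(3.126785399465426e-05))
(array([ 0.41738362, -0.40902127,  0.14034604]), np.float64(0.0006511832015181906))
(array([ 0.6663408 , -0.03896043,  0.09979117]), np.float64(0.0003867120759017961))
(array([ 0.64131103, -0.42671893,  0.10203401]), np.float64(0.0011110848712317933))
```

View pics/v10.png

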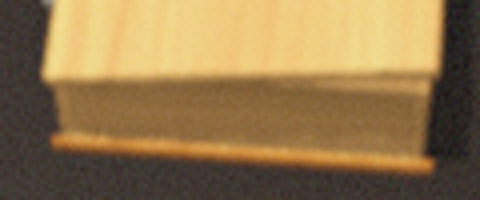

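The wedge gap in the crop shows the lid still about 0.12 rad open. I'll press it down with closed fingers on the front edge.

```bash
python3 -m handwheel '[[0.6,-5.2,0,0,1],[0.6,-5.2,0,0,1],[0.6,-5.2,0,0,1],[0.6,-5.2,0,0,1],[0.6,-5.2,0,0,1],[0.6,-5.2,0,0,1],[0.6,-5.1,0,0,1],[0,0,-4,0,1],[0,0,-4,0,1],[0,0,-1.5,0,1]]' 20
python3 -m handwheel '[[0,0,-0.5,0,1],[0,0,-0.5,0,1],[0,0,0,0,1]]'
```

```text
t: 30.75
tool_pos: [0.4396, -0.2157, 0.3361]
orientation: [-0.11, -3.136, -0.003]
force: [0.3, 0.9, 0.5]
opening: 0.0007
gripper_force: 0.0
t: 31.12
tool_pos: [0.4417, -0.215, 0.3312]
orientation: [0.105, 3.138, -0.003]
force: [-3.1, -0.3, 6.9]
opening: 0.0007
gripper_force: 3.1
```

```bash
python3 -m handwheel '[[0,0,-0.4,0,1],[0,0,-0.4,0,1],[0,0,0,0,1]]'; python3 -m handwheel '[[0,0,-0.4,0,1],[0,0,0,0,1]]'
```

```text
t: 31.5
tool_pos: [0.4417, -0.215, 0.3272]
orientation: [0.104, 3.138, -0.005]
force: [-20.0, 8.8, 39.1]
opening: 0.0005
gripper_force: 17.5
t: 31.75
tool_pos: [0.4415, -0.215, 0.3252]
orientation: [0.104, 3.138, -0.005]
force: [-30.0, 13.7, 56.3]
opening: 0.0006
gripper_force: 25.6
```

The lid is blocked at about 0.15 rad, with a stiff resistance. I'll back off and check by colour masks rather than more pictures, since I have already used up the viewing allowance.

```bash
python3 -m handwheel '[[0,0,1,0,1],[0,0,3,0,1],[0,0,4,0,1],[0,0,4,0,1],[-2,5,0,0,1],[-2,6,0,0,1],[-2,6,0,0,1],[0,6,0,0,1],[0,6,0,0,1],[0,6,0,0,1]]'
cat > m.py <<'E'
from h import *
S=cal("scene");T=cal("top")
def blobs(im,lo,hi,mn=4):
    m=cv2.inRange(cv2.cvtColor(im,cv2.COLOR_RGB2HSV),lo,hi); n,l,st,ce=cv2.connectedComponentsWithStats(m)
    return [(st[i].tolist(),ce[i].round(1).tolist()) for i in range(1,n) if st[i][4]>=mn]
E
python3 - <<'E'
from m import *
for n,x in(("scene",(200,40,420,270)),("top",(300,150,530,350))):
    im=shot(n)[x[1]:x[3],x[0]:x[2]]
    print(n,"terra",blobs(im,(2,150,60),(12,255,255))); print(n,"brass",blobs(im,(20,190,110),(28,255,255)))
    im0=cv2.imread(f"pics/{n}0.png")[x[1]:x[3],x[0]:x[2],::-1].copy(); print(" start brass",blobs(im0,(20,190,110),(28,255,255)))
    im=shot(n) ; cv2.imwrite(f"pics/{n}_b.png",im[:,:,::-1])
E
```

```text
t: 33.0
tool_pos: [0.3814, 0.1361, 0.4389]
orientation: [0.104, 3.135, 0.002]
force: [0.3, -0.7, 0.9]
opening: 0.0004
gripper_force: 0.0
scene terra []
scene brass [([155, 111, 35, 13, 345], [170.6, 117.6]), ([217, 202, 3, 2, 4], [217.8, 202.2])]
 start brass [([117, 58, 27, 29, 211], [129.6, 70.8])]
top terra []
top brass []
 start brass []
```

```bash
python3 -m handwheel '[[0.3,-5,0,0,0.45],[0.3,-5,0,0,0.45],[0.3,-5,0,0,0.45],[0.3,-5,0,0,0.45],[0.3,-5,0,0,0.45],[0.3,-5,0,0,0.45],[0.3,-5.1,0,0,0.45],[0,0,-4,0,0.45],[0,0,-4.5,0,0.45],[0,0,-4.5,0,0.45]]' 10
python3 -m handwheel '[[0,0,0,0,0.45],[0,0,0,0,0.9],[0,0,0,0,0.9],[0,0,0,0,0.9],[0,0,0,0,0.9]]'; python3 ang.py
```

```text
t: 34.45
tool_pos: [0.4019, -0.2191, 0.3064]
orientation: [0.11, 3.138, -0.002]
force: [0.7, -0.4, 0.7]
opening: 0.0511
gripper_force: 0.0
t: 35.08
tool_pos: [0.4037, -0.2146, 0.3077]
orientation: [0.103, 3.138, 0.01]
force: [3.6, 18.8, 3.6]
opening: 0.0244
gripper_force: 10.0
[ 0.4037 -0.2146  0.3077] r 0.2517967863266555 ang 0.15426123308979142 [ 3.6 18.8  3.6]
```

```bash
python3 -m handwheel '[[0.5,0.2,2.49,0,0.9],[0.75,-0.05,2.43,0,0.9],[0.99,-0.07,2.34,0,0.9],[1.21,-0.09,2.23,0,0.9],[1.43,-0.1,2.1,0,0.9],[1.63,-0.12,1.94,0,0.9],[0,0,0,0,0.9],[0,0,0,0,0.9]]'; python3 ang.py
python3 - <<'E'
from m import *
W=cal("wrist"); im=shot("wrist"); cv2.imwrite("pics/w11.png",im[:,:,::-1])
print("terra",blobs(im,(2,140,50),(12,255,255),40)); print("white",blobs(im,(0,0,120),(30,60,255),60))
print("brass",blobs(im,(20,190,110),(28,255,255),20))
t=shot("top"); print("top terra",blobs(t,(2,140,50),(12,255,255),10))
s=shot("scene"); print("sc terra",blobs(s[100:300,200:420],(2,140,50),(12,255,255),10)); print("sc brass",blobs(s[40:270,200:420],(20,190,110),(28,255,255)))
print(W[3].round(3))
def cw(x,y,z): return np.array([.54+.9975*x+.071*y,-.218-.071*x+.9975*y,z])
for n,x in(("t",(-.053,-.072)),("w",(-.053,.072))): print(n,proj(W,cw(*x,.075)),proj(T,cw(*x,.075)),proj(S,cw(*x,.075)))
E
```

```text
t: 36.08
tool_pos: [0.4684, -0.2167, 0.443]
orientation: [0.1, 3.14, 0.009]
force: [-1.7, 16.2, 1.4]
opening: 0.0199
gripper_force: 10.0
[ 0.4684 -0.2167  0.443 ] r 0.2533637865378337 ang 0.7569194338139503 [-1.7 16.2  1.4]
terra [([182, 203, 72, 71, 3727], [218.1, 238.4])]
white [([359, 192, 69, 69, 3643], [392.8, 225.1]), ([249, 282, 45, 84, 1826], [274.8, 317.4]), ([344, 282, 45, 84, 1830], [362.2, 317.5]), ([535, 379, 96, 22, 1734], [577.0, 388.5]), ([355, 406, 11, 45, 305], [360.4, 424.8]), ([604, 407, 36, 73, 998], [627.4, 446.9]), ([273, 415, 9, 19, 62], [276.8, 422.8])]
brass [([297, 287, 46, 51, 961], [319.6, 312.0]), ([116, 292, 8, 8, 34], [119.9, 296.2]), ([294, 349, 26, 16, 92], [307.5, 355.0]), ([324, 349, 18, 16, 78], [332.1, 356.0])]
top terra [([0, 0, 640, 107, 52516], [317.6, 53.0]), ([165, 0, 6, 5, 13], [167.9, 2.4]), ([178, 0, 5, 5, 11], [179.5, 2.3]), ([233, 0, 7, 4, 10], [236.1, 1.2]), ([276, 1, 5, 7, 10], [277.8, 3.6]), ([308, 3, 6, 7, 15], [310.6, 5.5]), ([365, 2, 7, 5, 12], [367.9, 4.2]), ([585, 8, 5, 7, 13], [586.3, 10.1]), ([615, 9, 7, 8, 13], [617.3, 13.0]), ([447, 10, 8, 4, 11], [451.1, 11.8]), ([480, 10, 4, 6, 10], [481.4, 12.3]), ([632, 14, 8, 8, 17], [635.8, 17.8])]
sc terra [([152, 37, 4, 24, 71], [153.5, 48.6])]
sc brass [([134, 83, 13, 14, 81], [138.3, 89.7])]
[[ 0.064  0.957  0.284  0.39 ]
 [ 0.998 -0.063 -0.013 -0.212]
 [ 0.006  0.284 -0.959  0.422]
 [ 0.     0.     0.     1.   ]]
t (np.float64(244.04045817823982), np.float64(231.4381300837056)) (np.float64(437.8657923959443), np.float64(285.8003468533774)) (np.float64(350.24330541007447), np.float64(150.3453374070418))
w (np.float64(397.5787971035628), np.float64(232.2005342488319)) (np.float64(370.2297651759807), np.float64(279.3001385645015)) (np.float64(346.79736599464616), np.float64(197.67151943011672))
```

Both pots are upright on the floor. The terracotta one has been nudged slightly to -y, which is harmless. Next I'll lower the lid in stages, watching where resistance begins.

```bash
python3 -m handwheel '[[-1.63,0.12,-1.94,0,0.9],[-1.43,0.1,-2.1,0,0.9],[0,0,0,0,0.9]]'; python3 ang.py;  python3 -m handwheel '[[-1.21,0.09,-2.23,0,0.9],[-0.99,0.07,-2.34,0,0.9],[0,0,0,0,0.9]]'; python3 ang.py; python3 -m handwheel '[[-0.4,0.02,-1.2,0,0.9],[0,0,0,0,0.9]]'; python3 ang.py
python3 - <<'E'
from m import *
for n in("w7","w11"):
    im=cv2.imread(f"pics/{n}.png")[:,:,::-1].copy(); print(n,[b for b in blobs(im,(17,130,60),(30,255,255),6) if b[1][0]<200 and b[0][4]<400])
W=cal("wrist"); im=shot("wrist"); cv2.imwrite("pics/w12.png",im[:,:,::-1]); print([b for b in blobs(im,(17,130,60),(30,255,255),6) if b[1][0]<200 and b[0][4]<400])
E
```

```text
t: 36.6
tool_pos: [0.4369, -0.2146, 0.4001]
orientation: [-0.102, -3.139, -0.01]
force: [2.6, 14.5, -3.2]
opening: 0.0197
gripper_force: 10.0
[ 0.4369 -0.2146  0.4001] r 0.2523877135805537 ang 0.5459687127102333 [ 2.6 14.5 -3.2]
t: 36.98
tool_pos: [0.4153, -0.2131, 0.3544]
orientation: [-0.103, -3.14, -0.01]
force: [3.5, 14.3, -3.2]
opening: 0.0199
gripper_force: 10.0
[ 0.4153 -0.2131  0.3544] r 0.2522811645856677 ang 0.3451579768233526 [ 3.5 14.3 -3.2]
t: 37.22
tool_pos: [0.4117, -0.2128, 0.3433]
orientation: [0.102, 3.14, 0.01]
force: [3.4, 15.4, -1.3]
opening: 0.0199
gripper_force: 10.0
[ 0.4117 -0.2128  0.3433] r 0.2522169308777512 ang 0.29886903834678097 [ 3.4 15.4 -1.3]
w7 [([141, 69, 4, 15, 18], [141.8, 76.6]), ([142, 85, 2, 8, 11], [142.5, 88.2]), ([142, 94, 6, 18, 34], [143.6, 102.5]), ([135, 98, 1, 6, 6], [135.0, 100.5]), ([163, 108, 3, 5, 6], [164.2, 110.2]), ([146, 118, 3, 7, 9], [147.1, 121.6]), ([162, 120, 4, 4, 7], [163.7, 121.6]), ([167, 122, 7, 8, 13], [169.9, 125.5]), ([176, 122, 2, 9, 10], [176.2, 126.3]), ([147, 126, 4, 8, 12], [148.3, 130.2]), ([177, 132, 1, 7, 7
[... 3719 characters left out ...]
.8, 277.1]), ([127, 277, 4, 4, 6], [128.3, 278.7]), ([153, 279, 4, 2, 6], [154.5, 279.3]), ([72, 281, 8, 3, 11], [75.0, 282.2]), ([87, 281, 4, 4, 7], [87.9, 282.4]), ([101, 280, 5, 5, 12], [102.8, 282.1]), ([143, 281, 4, 4, 7], [144.3, 282.3]), ([165, 280, 4, 4, 8], [166.2, 281.8]), ([151, 282, 7, 5, 10], [153.8, 283.2]), ([86, 309, 5, 5, 7], [87.9, 311.0]), ([79, 325, 4, 5, 7], [80.6, 327.0]), ([77, 335, 3, 5, 6], [77.8, 337.2]), ([33, 342, 6, 5, 11], [35.2, 344.3]), ([68, 344, 4, 4, 6], [69.5, 345.3]), ([29, 347, 4, 3, 6], [30.8, 347.8]), ([15, 365, 20, 1, 20], [24.5, 365.0]), ([44, 365, 23, 1, 23], [55.0, 365.0]), ([71, 365, 10, 1, 10], [75.5, 365.0]), ([96, 365, 7, 1, 7], [99.0, 365.0])]
```

```bash
for i in 1 2; do python3 -m handwheel '[[0,0,0,0,0.9],[0,0,0,0,0.9]]' | grep force; python3 ang.py; python3 -m handwheel '[[-0.2,0.01,-0.6,0,0.9],[0,0,0,0,0.9],[0,0,0,0,0.9]]'|grep force; python3 ang.py;done
```

```text
force: [3.5, 15.4, -2.4]
gripper_force: 10.0
[ 0.4118 -0.2128  0.344 ] r 0.2522588533227072 ang 0.3016982848764372 [ 3.5 15.4 -2.4]
force: [4.7, 15.9, -2.3]
gripper_force: 10.0
[ 0.41   -0.2127  0.338 ] r 0.25234656128663197 ang 0.27701715080460454 [ 4.7 15.9 -2.3]
force: [3.8, 16.5, -3.0]
gripper_force: 10.0
[ 0.41   -0.2127  0.3381] r 0.25234581887820035 ang 0.2772179909095879 [ 3.8 16.5 -3. ]
force: [4.9, 16.3, -2.7]
gripper_force: 10.0
[ 0.4082 -0.2126  0.3322] r 0.2525598942830206 ang 0.2527241063594014 [ 4.9 16.3 -2.7]
```

```bash
python3 -m handwheel '[[-0.1,0.3,-0.6,0,0.9],[0,0,0,0,0.9],[0,0,0,0,0.9]]'|grep force; python3 ang.py; for i in 1 ; do python3 -m handwheel '[[-0.1,0,-0.6,0,0.9],[0,0,0,0,0.9],[0,0,0,0,0.9]]'|grep force; python3 ang.py;python3 -m handwheel '[[-0.1,0,-0.6,0,0.9],[0,0,0,0,0.9],[0,0,0,0,0.9]]'|grep force; python3 ang.py;done
```

```text
force: [4.2, 6.6, -2.3]
gripper_force: 10.0
[ 0.4069 -0.2114  0.3267] r 0.25254297075591414 ang 0.2306663731828478 [ 4.2  6.6 -2.3]
force: [3.1, 5.9, -2.2]
gripper_force: 10.0
[ 0.4058 -0.2114  0.3206] r 0.25231804826537674 ang 0.2058445805906686 [ 3.1  5.9 -2.2]
force: [1.7, 8.2, 5.8]
gripper_force: 10.0
[ 0.4051 -0.2113  0.3157] r 0.2520708088547379 ang 0.18639636196169768 [1.7 8.2 5.8]
```

The lid blocks at about 0.18 rad although the pawl let it past 0.44. I'll raise it right to the top again to re-throw the pawl properly, tracking the brass pawl in the scene camera.

```bash
python3 -m handwheel '[[0.5,0,2.49,0,0.9],[0.75,-0.05,2.43,0,0.9],[0.99,-0.07,2.34,0,0.9],[1.21,-0.09,2.23,0,0.9],[1.43,-0.1,2.1,0,0.9],[1.63,-0.12,1.94,0,0.9],[1.82,-0.13,1.77,0,0.9],[1.98,-0.14,1.58,0,0.9],[2.13,-0.15,1.37,0,0.9],[2.26,-0.16,1.15,0,0.9]]' 12; python3 ang.py
python3 -m handwheel '[[2.36,-0.17,0.92,0,0.9],[2.44,-0.17,0.68,0,0.9],[0,0,0,0,0.9]]'; python3 ang.py
python3 - <<'E'
from m import *
s=shot("scene"); cv2.imwrite("pics/s13.png",s[:,:,::-1])
print(blobs(s[80:140,290:380],(15,120,90),(30,255,255),4))
a=cv2.cvtColor(s,cv2.COLOR_RGB2HSV)[100:122,316:346]
for r in a: print(" ".join("%2d/%3d/%3d"%tuple(p) if p[1]>150 and p[2]>110 and 15<p[0]<32 else "    .    " for p in r[::2]))
E
```

```text
t: 40.9
tool_pos: [0.5518, -0.2216, 0.5088]
orientation: [-0.104, -3.139, -0.002]
force: [-1.3, 4.0, -5.0]
opening: 0.0201
gripper_force: 12.0
[ 0.5518 -0.2216  0.5088] r 0.2600291623142701 ang 1.1733402633753915 [-1.3  4.  -5. ]
t: 41.28
tool_pos: [0.6002, -0.2249, 0.525]
orientation: [0.103, 3.139, 0.001]
force: [0.1, 5.7, 2.6]
opening: 0.0197
gripper_force: 12.0
[ 0.6002 -0.2249  0.525 ] r 0.2612041792502868 ang 1.3701367246824645 [0.1 5.7 2.6]
[([0, 18, 84, 42, 2130], [37.8, 44.0]), ([59, 31, 13, 2, 15], [64.7, 31.7])]
    .         .         .         .         .         .         .         .         .         .         .         .         .         .         .    
    .         .         .         .         .         .         .         .         .         .         .         .         .         .         .    
    .         .         .         .         .         .         .         .         .         .         .         .         .         .         .    
    .         .         .         .         .         .         .         .         .         .         .         .      
[... 2028 characters left out ...]
         .         .         .         .         .         .         .         .         .         .    
    .         .         .         .         .         .         .         .         .         .         .         .         .         .         .    
    .         .         .         .         .         .         .         .         .         .         .         .         .         .         .    
    .         .         .         .         .         .         .         .         .         .         .         .         .         .         .    
    .         .         .         .         .         .         .         .         .         .         .         .         .         .         .
```

```bash
python3 - <<'E'
from m import *
c=np.array([.54,-.218,0]); ex=np.array([.9975,-.071,0]); ey=np.array([.071,.9975,0])
def hit(u,v,yc):
    o,d=ray(S,u,v); t=(yc-(o-c)@ey)/(d@ey); p=o+d*t; return [round(float(x),3) for x in ((p-c)@ex,yc,p[2])]
for yc in(-.18,-.19,-.2): print("tip",hit(329,109.5,yc))
def cw(x,y,z): return c+x*ex+y*ey+np.array([0,0,z])
print("wall top -y end",proj(S,cw(-.11,-.18,.095)),proj(S,cw(.11,-.18,.095)))
# any yellow spot now and in the w7/w8 era images, wrist
W=cal("wrist"); w=shot("wrist"); cv2.imwrite("pics/w13.png",w[:,:,::-1])
for z in(.1,.12): 
  for x in(-.05,.0,.05): print(x,z,proj(W,cw(x,-.19,z)))
h=cv2.cvtColor(w,cv2.COLOR_RGB2HSV)
for n in("w7","w13"):
    a=cv2.imread(f"pics/{n}.png"); hh=cv2.cvtColor(a,cv2.COLOR_BGR2HSV)[150:290:4,60:160:3]
    print(n)
    for r in hh: print("".join("B" if p[1]>120 and p[2]>70 and 15<p[0]<32 else "g" if p[1]<60 and p[2]>90 else "w" if p[1]>60 and p[2]>90 else "." for p in r))
E
```

```text
tip [0.01, -0.18, 0.102]
tip [0.01, -0.19, 0.091]
tip [0.011, -0.2, 0.08]
wall top -y end (np.float64(374.7025170083752), np.float64(113.82825451808299)) (np.float64(290.93765389448316), np.float64(109.23913596036371))
-0.05 0.1 (np.float64(128.823443592576), np.float64(88.91941715919893))
0.0 0.1 (np.float64(135.47655542115518), np.float64(141.33266152904514))
0.05 0.1 (np.float64(141.66299469852743), np.float64(190.06945747936487))
-0.05 0.12 (np.float64(118.69958751340195), np.float64(87.06136797673054))
0.0 0.12 (np.float64(126.08155575069046), np.float64(142.23970569427183))
0.05 0.12 (np.float64(132.92009131184588), np.float64(193.35602217756343))
w7
...........................BwwBBBw
...........................wBwBBBB
............................BwwBwB
............................BwwwBw
............................BBBwwB
............................BBBBwB
............................wBBBBw
............................BBBBBB
.............................BBBwB
.............................BBBwB
.............................BBBww
.............................BBBBw
...............
[... 1318 characters left out ...]

........gggg.......ggggg...ggg..BB
.........ggg.......gggg....ggg..BB
.........gggg......gggg....ggg..BB
..........ggg.....gggg.....ggg..BB
..........gggg....gggg.....ggg..BB
...........ggg...ggggg.....ggg..wB
...........gggg..gggg......ggg..wB
...........gggg..gggg......ggg...B
...........gggg..gggg......ggww..B
...........gggg..gggwBBBBBwwBwBwBB
...........wwwwBwBBBBwBBwwwwBBwwBB
..wwwBwBwBBwwBBBwBBwwBBwBBBwBwwBBB
BBwwwBBBwBBBBBBBBwwBBBBBwwBBwBwBBB
BwBwBBBwwBBBBBwBBBwwBBBBwwwBwBBBBw
BwBBBwBwBBBwBBBBBBwBBBBwBBBBwBBBBw
wwBBBwwBwBBBwBwBBwwwBwBBwwwBBBBwBw
BBBBBBBBBBBBBBBBBBBBBBBBBBBBBBBBBB
wwwBwwwwwwwBBBBBBBBBBBBBBBBBBBBBBB
wwwwwwwwwwwBBBBBBBBBBBBBBBBBBBBBww
wwwwwwwwwwwBBBBBBBBBBBBBBBBBBBBBBB
```

```bash
python3 - <<'E'
from m import *
a=cv2.imread("pics/w13.png"); hh=cv2.cvtColor(a,cv2.COLOR_BGR2HSV)[100:200:2,100:190:1]
for r in hh: print("".join("Y" if p[1]>165 and p[2]>90 and 17<p[0]<32 else "b" if p[1]>120 and p[2]>50 and 10<p[0]<32 else "g" if p[1]<60 and p[2]>90 else "w" if p[1]>60 and p[2]>90 else "." for p in r))
print(tri(S,(282.5,117.5),T,(492.5,207)))
E
```

```text
........................................bbwwwbbbbbbbbbbbbbbbbbbbbbbbbbbbbbbbbbbbbbbbbbbbbb
........................................bbwwwbbbbbbbbbbbbbbbbbbbbbbbbbbbbbbbbbbbbbbbbbbbbb
.........................................bwwwbbbbbbbbbbbbbbbbbbbbbbbbbbbbbbbbbbwwwwwwbbbbb
.........................................bbwwwbbbbbbbbbbbbbbbbbbbbbbbbbbbbbbbbbwwwwwwbbbbb
.........................................bbwwwwwbbbbbbbbbbbbbbbbbbbbbbbbbbbbbbbbwwwwwbbbbb
.........................................bbwwwwwbbbbbbbbbbbbbbbbbbbbbbbbbbbbbbbbwwwwwbbbbb
..........................................bwwwwwwwbbbbbbbbbbbbbbbbbbbbbbbbbbbbbbwwwwwbbbbb
..........................................bbwwwwwwwbbbbbbbbbbbbbbbbbbbbbbbbbbbbbwwwwbbbbbb
..........................................bbwwwwwwwbbbbbbbbbbbbbbbbbbbbbbbbbbbbbwwwwwbbbbb
..........................................bbwwwwwwwbbbbbbbbbbbbbbbbbbbbbbbbbbbbbwwwwwbbbbb
...........................................bwwwwwwwbbbbbbbbbbbbbbbbbbbbbbbbbbbbbwwwwwwbbbb
...........................................bbwwwwwwbbbbbbbbbbbbbbbbbbbbbbbbbbbbbbwwwwwbbbb
........
[... 2833 characters left out ...]
...........gggggggggggggggggg.wbbbbbbbbbbbbbbbbbbbbbbbbbbbbbbbbbbbbbbb
.......................ggggggggggggggggggggggggggggwbbbbbbbbbbbbbbbbbbbbbbbbbbbbbbbbbbbbbb
.......................ggggggggggggggggggggggggggggwbbbbbbbbbbbbbbbbbbbbbbbbbbbbbbbbbbbbbb
.......................ggggggggggggggggggggggggggggwbbbbbbbbbbbbbbbbbbbbbbbbbbbbbbbbbbbbbb
.......................gggggggggggggggggggggggggggggwbbbbbbbbbbbbbbbbbbbbbbbbbbbbbbbbbbbbb
......................ggggggggggggggggggggggggggggggwbbbbbbbbbbbbbbbbbbbbbbbbbbbbbbbbbbbbb
......................gggggggggggggggg..ggggggggg.ggwbbbbbbbbbbbbbbbbbbbbbbbbbbbbbbbbbbbbb
(array([ 0.66489943, -0.42251601,  0.0439805 ]), np.float64(0.0009326009182168971))
```

```bash
python3 - <<'E'
from m import *
W=cal("wrist"); print(readout.read_state()["t"])
c=np.array([.54,-.218,0]); ex=np.array([.9975,-.071,0]); ey=np.array([.071,.9975,0])
for u,v in((136,151),(141,150),(146,153)):
  for s in((327,110),(329,109.5),(331,109)):
    p,e=tri(S,s,W,(u,v)); print((u,v),s,"crate frame",((p-c)@ex).round(3),((p-c)@ey).round(3),p[2].round(3),e.round(4))
# references: box -y front top corner seen in both? known corner in w13
for q in((-.11,-.18,.095),(.11,-.18,.095),(-.1,-.17,.095)): print(q,proj(W,c+q[0]*ex+q[1]*ey+np.array([0,0,q[2]])))
E
```

```text
41.375
(136, 151) (327, 110) crate frame 0.014 -0.203 0.074 0.0029
(136, 151) (329, 109.5) crate frame 0.011 -0.2 0.08 0.0003
(136, 151) (331, 109) crate frame 0.008 -0.198 0.085 0.0023
(141, 150) (327, 110) crate frame 0.012 -0.191 0.087 0.0034
(141, 150) (329, 109.5) crate frame 0.01 -0.189 0.092 0.0008
(141, 150) (331, 109) crate frame 0.007 -0.187 0.097 0.0017
(146, 153) (327, 110) crate frame 0.013 -0.182 0.098 0.0018
(146, 153) (329, 109.5) crate frame 0.01 -0.179 0.103 0.0007
(146, 153) (331, 109) crate frame 0.007 -0.177 0.108 0.0032
(-0.11, -0.18, 0.095) (np.float64(133.24226566722226), np.float64(22.457496521066332))
(0.11, -0.18, 0.095) (np.float64(159.42238816360893), np.float64(243.3136206696712))
(-0.1, -0.17, 0.095) (np.float64(145.07089228818094), np.float64(34.18459619909348))
```

The pawl is out, with its tip near x_c 0.01 and z about 0.09, so it should clear the lid. I'll lower the lid to where it rests and inspect the -y end from the side.

```bash
python3 -m handwheel '[[-2.44,0.17,-0.68,0,0.9],[-2.36,0.17,-0.92,0,0.9],[-2.26,0.16,-1.15,0,0.9],[-2.13,0.15,-1.37,0,0.9],[-1.98,0.14,-1.58,0,0.9],[-1.82,0.13,-1.77,0,0.9],[-1.63,0.12,-1.94,0,0.9],[-1.43,0.1,-2.1,0,0.9],[-1.21,0.09,-2.23,0,0.9],[-0.99,0.07,-2.34,0,0.9]]' 10; python3 ang.py
python3 -m handwheel '[[-0.75,0.05,-2.43,0,0.9],[-0.2,0.04,-1.0,0,0.9],[0,0,0,0,0.9],[0,0,0,0,0.5],[0,0,0,0,0.5],[0,0,0,0,0.5],[-1,0,3,0,0.5],[-1,-3,4,0,0.5],[-1,-5,4,0,0.5]]'; python3 ang.py
```

```text
t: 42.62
tool_pos: [0.4159, -0.2119, 0.3628]
orientation: [0.105, 3.138, 0.001]
force: [5.0, 5.2, -2.2]
opening: 0.0199
gripper_force: 10.0
[ 0.4159 -0.2119  0.3628] r 0.25481062365879337 ang 0.3771498547442626 [ 5.   5.2 -2.2]
t: 43.75
tool_pos: [0.3776, -0.2899, 0.4391]
orientation: [0.101, 3.139, -0.001]
force: [1.7, -0.7, 0.2]
opening: 0.0465
gripper_force: 0.0
[ 0.3776 -0.2899  0.4391] r 0.3186707253888118 ang 0.5629519571441101 [ 1.7 -0.7  0.2]
```

```bash
python3 -m handwheel '[[0,-6,0,0,0.5],[0,-6,0,0,0.5],[0,-6,0,0,0.5],[0,-6,0,0,0.5],[4,-2.3,-1,0,0.5],[4.5,0,-2,0,0.5],[4.5,0,-2,0,0.5],[4.5,0,-2,0,0.5],[4.3,0,-2,0,0.5],[0,0,0,0,0.5]]'
python3 - <<'E'
from m import *
s=shot("scene"); print("sc brass",blobs(s[40:270,200:420],(20,190,110),(28,255,255)))
W=cal("wrist"); w=shot("wrist"); cv2.imwrite("pics/w14.png",w[:,:,::-1])
c=np.array([.54,-.218,0]); ex=np.array([.9975,-.071,0]); ey=np.array([.071,.9975,0])
for q in((.01,-.19,.095),(-.11,-.18,.095),(.11,-.18,.095),(.11,-.18,0),(-.11,-.18,0),(-.116,-.194,.109),(.11,-.194,.109)): print(q,np.round(proj(W,c+q[0]*ex+q[1]*ey+np.array([0,0,q[2]])),0))
hh=cv2.cvtColor(w,cv2.COLOR_RGB2HSV)[20:420:5,400:640:2]
for r in hh: print("".join("Y" if p[1]>175 and p[2]>90 and 17<p[0]<32 else "b" if p[1]>110 and p[2]>50 and 8<p[0]<32 else "g" if p[1]<60 and p[2]>90 else "w" if p[1]>60 and p[2]>90 else "." for p in r))
E
```

```text
t: 45.0
tool_pos: [0.5983, -0.5509, 0.3404]
orientation: [-0.099, -3.135, -0.009]
force: [-0.3, 0.9, -0.8]
opening: 0.0466
gripper_force: 0.0
sc brass [([155, 110, 35, 13, 348], [170.4, 116.2])]
(0.01, -0.19, 0.095) [560. 141.]
(-0.11, -0.18, 0.095) [ 625. -111.]
(0.11, -0.18, 0.095) [547. 300.]
(0.11, -0.18, 0) [486. 253.]
(-0.11, -0.18, 0) [524. -34.]
(-0.116, -0.194, 0.109) [ 621. -146.]
(0.11, -0.194, 0.109) [538. 310.]
.........................................................bbbbbbbbbbbbbbbbbbbbbbbbbbbbbbbbbbbbbbbbbbbbbbbbbbbbbbbbbbbbbbb
........................................................bbbbbbbbbbbbbbbbbbbbbbbbbbbbbbbbbbbbbbbbbbbbbbbbbbbbbbbbbbbbbbbb
........................................................bbbbbbbbbbbbbbbbbbbbbbbbbbbbbbbbbbbbbbbbbbbbbbbbbbbbbbbbbbbbbbbb
........................................................bbbbbbbbbbbbbbbbbbbbbbbbbbbbbbbbbbbbbbbbbbbbbbbbbbbbbbbbbbbbbbbb
.......................................................bbbbbbbbbbbbbbbbbbbbbbbbbbbbbbbbbbbbbbbbbbbbbbbbbbbbbbbbbbbbbbbbb
.......................................................bbbbbbbbbbbb
[... 8307 characters left out ...]
b................................................................................gggg..........
....................bYYbbb...............................................................................ggggg..........
....................bYYYYY..............................................................................................
....................bYYYYY..............................................................................................
wwwwwwwwww.....bYYYYYYYYYY........................................................................................wwwwww
wwwwwwgwww......YYYYYYYYYb.......................................................................................wwwwwww
```

The side map shows the brass pawl as a bar from about (492,160) to (535,140). Its tip meets a grey bar hanging from the lid, (534,115)–(560,165). I'll measure both in the end plane.

```bash
python3 - <<'E'
from m import *
W=cal("wrist"); c=np.array([.54,-.218,0]); ex=np.array([.9975,-.071,0]); ey=np.array([.071,.9975,0])
def hit(u,v,yc):
    o,d=ray(W,u,v); t=(yc-(o-c)@ey)/(d@ey); p=o+d*t; return [round(float((p-c)@ex),3),round(float(p[2]),3)]
for n,u,v in (("pawl low a",492,155),("pawl low b",494,162),("pawl tip a",528,140),("pawl tip b",540,147),("bar lo",534,115),("bar lo2",542,115),("bar mid",548,140),("bar hi",556,158),("post top?",492,165),("sector",530,200),("grey low",490,285),("lid corner",510,20),("lid edge",498,115),("lid edge2",486,215)):
    print(n,[ (y,hit(u,v,y)) for y in(-.18,-.19,-.20)])
w=cv2.imread("pics/w14.png"); hh=cv2.cvtColor(w,cv2.COLOR_BGR2HSV)[105:185:2,480:580]
for r in hh: print("".join("Y" if p[1]>175 and p[2]>90 and 17<p[0]<32 else "b" if p[1]>110 and p[2]>95 and 8<p[0]<32 else "d" if p[1]>90 and p[2]>40 else "g" if p[1]<60 and p[2]>90 else "w" if p[1]>60 and p[2]>90 else "." for p in r))
E
```

```text
pawl low a [(-0.18, [0.026, -0.015]), (-0.19, [0.024, 0.008]), (-0.2, [0.023, 0.03])]
pawl low b [(-0.18, [0.031, -0.009]), (-0.19, [0.029, 0.013]), (-0.2, [0.027, 0.035])]
pawl tip a [(-0.18, [0.011, 0.041]), (-0.19, [0.01, 0.06]), (-0.2, [0.01, 0.078])]
pawl tip b [(-0.18, [0.015, 0.057]), (-0.19, [0.014, 0.075]), (-0.2, [0.013, 0.093])]
bar lo [(-0.18, [-0.006, 0.043]), (-0.19, [-0.005, 0.062]), (-0.2, [-0.005, 0.081])]
bar lo2 [(-0.18, [-0.006, 0.054]), (-0.19, [-0.005, 0.072]), (-0.2, [-0.005, 0.09])]
bar mid [(-0.18, [0.01, 0.065]), (-0.19, [0.01, 0.083]), (-0.2, [0.009, 0.1])]
bar hi [(-0.18, [0.021, 0.077]), (-0.19, [0.02, 0.094]), (-0.2, [0.018, 0.11])]
post top? [(-0.18, [0.034, -0.012]), (-0.19, [0.032, 0.01]), (-0.2, [0.03, 0.033])]
sector [(-0.18, [0.052, 0.056]), (-0.19, [0.049, 0.074]), (-0.2, [0.045, 0.091])]
grey low [(-0.18, [0.135, 0.015]), (-0.19, [0.126, 0.035]), (-0.2, [0.117, 0.056])]
lid corner [(-0.18, [-0.079, -0.014]), (-0.19, [-0.073, 0.009]), (-0.2, [-0.068, 0.031])]
lid edge [(-0.18, [-0.007, -0.013]), (-0.19, [-0.007, 0.009]), (-0.2, [-0.006, 0.032])]
l
[... 3424 characters left out ...]
...............................bbbbbbbbbbbbbbbbbbbbbbbbbbdbbbbbbbbbdwwwwwwwwbbbbbbbbbbbbbbbbbb
.............dd.....................dbbbbbbbbbbbbbbbbbbbbbbbbbbbbbbbbbbbbbbbbbbbdbbbbbbbbbbbbbbbbbbb
............dbbbbbbbdddd............bbbbbbbbbbbbbbbbbbbbbbbbbbbdbbbbbbbbbbbbbbbbbbbbbbbbbbbbbbbbbbbb
............dbbbbbbbbbbbdddddd......bbbbbbbbbbbbbbbbbbbbbbbbbbdbbbbbbbbbbbbbbbbbbbbbbbbbbbbbbbbbbbbb
...........ddbbbbbbbbbbbbbbbbbbbbbbbbbbbbbbbbbbbbbbbbbbbbbbbbbbbbbbbbbbbbbbbbbbbbbbbbbbbbbbbbbbbbbbb
...........dbbbbbbbbbbbbbbbbbbbbbbbbbbbbbbbbbbbbbbbbbbbbbbbbbbbbbbbbbbbbbbbbbbbbbbbbbbbbbbbbbbbbbbbb
...........dbbbbbbbbbbbbbbbbbbbbbbbbbbbbbbbbbbbbbbbbbbbbbbbbbbbbbbbbbbbbbbbbbbbbbbbbbbbbbbbbbbbbbbbb
```

The pawl is fully out and its tip is jammed under the lid's reset ramp. A slow push locks it by friction. I'll lift the lid and let it fall freely on the soft-close hinge so it knocks the pawl in.

```bash
python3 -m handwheel '[[-4.5,0,2,0,0.5],[-4.5,0,2,0,0.5],[-4.5,0,2,0,0.5],[-4.5,3,2,0,0.5],[-1.5,6,1,0,0.5],[0,6,0,0,0.5],[0,6,0,0,0.5],[0,6,0,0,0.5],[0,6,0,0,0.5],[0,0.8,0,0,0.5]]' 10
python3 - <<'E'
from h import *
p=tool()[0]; print((np.array([.404,-.212,.311])-p)*100)
E
```

```text
t: 46.35
tool_pos: [0.3997, -0.2126, 0.4396]
orientation: [0.102, 3.136, -0.004]
force: [-0.1, -0.5, 0.1]
opening: 0.0468
gripper_force: 0.0
[  0.43334261   0.05652045 -12.85500898]
```

```bash
python3 -m handwheel '[[0.4,0,-4.5,0,0.45],[0,0,-4.5,0,0.45],[0,0.1,-3.7,0,0.45],[0,0,0,0,0.9],[0,0,0,0,0.9],[0,0,0,0,0.9]]' 10
python3 -m handwheel '[[0.5,0,2.49,0,0.9],[0.75,-0.05,2.43,0,0.9],[0.99,-0.07,2.34,0,0.9],[1.21,-0.09,2.23,0,0.9],[1.43,-0.1,2.1,0,0.9],[0,0,0,0,0.9],[0,0,0,0,0],[0,0,0,0,0],[0,0,0,0,0],[0,0,0,0,0]]'
python3 -m handwheel '[[0,0,4,0,0],[0,0,0,0,0],[0,0,0,0,0]]'
python3 - <<'E'
from m import *
s=shot("scene"); print("sc brass",blobs(s[40:270,200:420],(20,190,110),(28,255,255)))
E
```

```text
t: 47.1
tool_pos: [0.4054, -0.2142, 0.3127]
orientation: [0.106, 3.137, -0.0]
force: [2.6, 17.5, 1.7]
opening: 0.0261
gripper_force: 8.7
t: 48.35
tool_pos: [0.4535, -0.2173, 0.4265]
orientation: [0.105, 3.139, -0.001]
force: [0.7, -0.1, -0.7]
opening: 0.0554
gripper_force: 0.0
t: 48.72
tool_pos: [0.4535, -0.2171, 0.466]
orientation: [0.105, 3.14, -0.0]
force: [0.3, -0.1, 0.0]
opening: 0.0852
gripper_force: 0.0
sc brass [([155, 110, 35, 13, 341], [170.7, 116.1])]
```

```bash
python3 - <<'E'
from m import *
for n,r0,r1 in(("w7",160,270),("w11",150,340)):
    hh=cv2.cvtColor(cv2.imread(f"pics/{n}.png"),cv2.COLOR_BGR2HSV)[r0:r1:3,80:180:1]
    print(n)
    for r in hh: print("".join("Y" if p[1]>165 and p[2]>60 and 17<p[0]<32 else "b" if p[1]>110 and p[2]>50 and 8<p[0]<32 else "g" if p[1]<60 and p[2]>90 else "w" if p[1]>60 and p[2]>90 else "." for p in r))
E
```

```text
w7
..............................................................bbbbbwwwbbbbbbbbbbbbbbbbbbbbbbbbbbbbbb
..............................................................bbbbbbbbbbbbbbbbbbbbbbbbbbbbbbbbbbbbbb
..............................................................bbbbbbbbbbbbbbbbbbbbbbbbbbbbbbbbbbbbbb
...............................................................bbbbbbbbbbbbbbbbbbbbbbbbbbbbbbbbbbbbb
...............................................................bbbbbbbbbbbbbbbbbbbbbbbbbbbbbbbbbbbbb
................................................................bbbbbbbbbbbbbbbbbbbbbbbbbbbbbbbbbbbb
................................................................bbbbbbbbbbbbbbbbbbbbbbbbbbbbbbbbbbbb
................................................................bbbbbbbbbbbbbbbbbbbbbbbbbbbbbbbbbbbb
.................................................................bbbbbbbbbbbbbbbbbbbbbbbbbbbbbbbbbbb
.................................................................bbbbbbbbbbbbbbbbbbbbbbbbbbbbbbbbbbb
.................................................................bbbbbbbbbbbbbbbbbbbbbb
[... 8407 characters left out ...]
bbbbbbbbbbbbbbbbbbbbbbbbbbbbbbbbbbbbbbbbbbbbbbbbbbbbbbbbbbbbbbbbbbbbbbbbbbbbbbbbbbbbbbbbbbbbbb
bbbbbbbbbbbbbbbbbbbbbbbbbbbbbbbbbbbbbbbbbbbbbbbbbbbbbbbbbbbbbbbbbbbbbbbbbbbbbbbbbbbbbbbbbbbbbbbbbbbb
bbbbbbbbbbbbbbbbbbbbbbbbbbbbbbbbbbbbbbbbbbbbbbbbbbbbbbbbbbbbbbbbbbbbbbbbbbbbbbbbbbbbbbbbbbbbbbbbbbbb
bbbbbbbbbbbbbbbbbbbbbbbbbbbbbbbbbbbbbbbbbbbbbbbbbbbbbbbbbbbbbbbb....................................
bbbbbbbbbbbbbbbbbbbbbbbbbbbbbbbbbbbbbbbbbbbbbbbbbbbbbbbbbbbbbb......................................
bbbbbbbbbbbbbbbbbbbwwbwwbbbbbbbbbbbbbbbbbbbbbbwwbbwbbbbbbbb.........................................
wwwwwwwwwbbwwwwwwwwwwwwwwwwwwwwwwwwwwwwwwwwwwwwwwwwwwwbbb...........................................
```

The free drop did not tip the pawl in. I'll take a second side view to triangulate the pawl and the lid's reset arm, to see whether a finger can nudge the pawl.

```bash
python3 -m handwheel '[[-3,-6,0,0,1],[-3,-6,-1,0,1],[0,-6,-1,0,1],[4,-6,-1,0,1],[5,-3,-2,0,1],[5,0,-2,0,1],[5,0,-3,0,1],[1,0,-2,0,1],[0,0,0,0,1],[0,0,0,0,1]]' 10
python3 - <<'E'
from m import *
print(tool()[0]); W=cal("wrist"); np.save("W15.npy",np.array([W[0],W[1],W[2],*W[3].ravel()])); w=shot("wrist"); cv2.imwrite("pics/w15.png",w[:,:,::-1])
c=np.array([.54,-.218,0]); ex=np.array([.9975,-.071,0]); ey=np.array([.071,.9975,0])
P=lambda x,y,z: np.round(proj(W,c+x*ex+y*ey+np.array([0,0,z])),0)
u,v=P(.01,-.195,.09); print(u,v,P(.025,-.19,.03))
u=int(u);v=int(v)
hh=cv2.cvtColor(w,cv2.COLOR_RGB2HSV)[v-40:v+60:2,u-60:u+60]; print("origin",u-60,v-40)
for r in hh: print("".join("Y" if p[1]>175 and p[2]>90 and 17<p[0]<32 else "b" if p[1]>110 and p[2]>50 and 8<p[0]<32 else "g" if p[1]<60 and p[2]>90 else "w" if p[1]>60 and p[2]>90 else "." for p in r))
E
```

```text
t: 50.02
tool_pos: [0.5914, -0.4703, 0.3497]
orientation: [0.106, 3.139, -0.002]
force: [0.2, -0.9, 0.4]
opening: 0.0008
gripper_force: 0.0
[ 0.59138444 -0.47027858  0.34969726]
407.0 157.0 [395. 170.]
origin 347 117
.....................................................bbbbbbbbbbbbbbbbbbbbbbbbbbbbbbbbbbbbbbbbbbbbbbbbbbbbbbbbbbbbbbbbbbb
....................................................bbbbbbbbbbbbbbbbbbbbbbbbbbbbbbbbbbbbbbbbbbbbbbbbbbbbbbbbbbbbbbbbbbbb
....................................................bbbbbbbbbbbbbbbbbbbbbbbbbbbbbbbbbbbbbbbbbbbbbbbbbbbbbbbbbbbbbbbbbbbb
....................................................bbbbbbbbbbbbbbbbbbbbbbbbbbbbbbbbbbbbbbbbbbbbbbbbbbbbbbbbbbbbbbbbbbbb
...................................................bbbbbbbbbbbbbbbbbbbbbbbbbbbbbbbbbbbbbbbbbbbbbbbbbbbbbbbbbbbbbbbbbbbbb
....................................................bbbbbbbbbbbbbbbbbbbbbbbbbbbbbbbbbbbbbbbbbbbbbbbbbbbbbbbbbbbbbbbbbbbb
...................................................bbbbwwwwwwwwwwbbbbbbbbbbbbbbbbbbbbbbbbbbbbbbbbbbbbbbbbbbbbbbbbbbbbbbb
....................................
[... 4466 characters left out ...]
......................bbbbbbbbbbbbbbbbbbbbbbbbbbbbbbbbbbbbbbbbbbbbbbbbbbbbbbbbwwwbwwwwwbwbwbwww
...............................................bbbbbbbbbbbbbbbbbbbbbbbbbbbbbbbbbbbbbbbbbbbbbbbbbbbbwwwwwwwwwwwwwwwwwbwwb
...............................................bwwwwwwwwwbbbbbbbbbbbbbbbbbbbbbbbbbbbbbbbbbbbbbbbbbbwwwwwwwwwwwwwwwwwwwww
...............................................bgggggggggwwbbbbbbbbbbbbbbbbbbbbbbbbbbbbbbbbbbbbbbbbwwwwwwwwwwwwwwwwwwwww
...............................................wggggggggggggwbbbbbbbbbbbbbbbbbbbbbbbbbbbbbbbbbbbbbbwbbwbbbwbwwwwbbbwbwwb
...............................................wggggggggggggwbbbbbbbbbbbbbbbbbbbbbbbbbbbbbbbbbbbbbbwbbbbbbbbbbwbwwwbwwbw
```

```bash
python3 - <<'E'
from m import *
a=np.load("W15.npy"); W15=(a[0],a[1],a[2],a[3:].reshape(4,4)); P14=W15[3].copy(); P14[:3,3]+=np.array([.5983,-.5509,.3404])-np.array([.59138,-.47028,.3497]); W14=(*W15[:3],P14)
c=np.array([.54,-.218,0]); ex=np.array([.9975,-.071,0]); ey=np.array([.071,.9975,0])
for n,p,q in(("arm end L",(533,115),(403,131)),("arm end R",(543,113),(412,131)),("arm knee R",(564,155),(415,152)),("pawl low-left",(493,156),(388,166)),("pawl tip top",(537,137),(403,153)),("pawl tip right",(542,147),(405,163)),("pawl lowR",(508,159),(397,171))):
    X,e=tri(W14,p,W15,q); print(n,((X-c)@ex).round(3),((X-c)@ey).round(3),X[2].round(3),e.round(4))
E
```

```text
arm end L -0.003 -0.192 0.062 0.0012
arm end R -0.004 -0.187 0.063 0.0006
arm knee R 0.013 -0.194 0.103 0.0066
pawl low-left 0.026 -0.192 0.012 0.0018
pawl tip top 0.01 -0.194 0.074 0.001
pawl tip right 0.016 -0.194 0.081 0.001
pawl lowR 0.027 -0.188 0.028 0.0012
```

Both parts lie in the same plane. The lid's arm meets the pawl tip right at the angle where it blocks, so this is the reset contact and it is sticking. I'll press the lid's front edge steadily for longer and see whether it creeps shut.

```bash
python3 -m handwheel '[[-5,0,2,0,1],[-5,4,0,0,1],[-5,5,0,0,1],[0,6,0,0,1],[0,6,0,0,1],[0,4.3,0,0,1],[0,0,-2.4,0,1],[0,0,-1,0,1],[0,0,-0.6,0,1],[0,0,-0.4,0,1]]' 20
python3 -m handwheel '[[0,0,-0.4,0,1],[0,0,-0.4,0,1],[0,0,0,0,1],[0,0,0,0,1],[0,0,0,0,1],[0,0,0,0,1]]'
python3 -m handwheel '[[0,0,-0.3,0,1],[0,0,0,0,1],[0,0,0,0,1],[0,0,0,0,1],[0,0,0,0,1],[0,0,0,0,1],[0,0,0,0,1],[0,0,0,0,1]]'
```

```text
t: 51.32
tool_pos: [0.4487, -0.2241, 0.328]
orientation: [-0.107, -3.139, -0.0]
force: [-21.6, 12.6, 41.0]
opening: 0.0003
gripper_force: 18.5
t: 52.08
tool_pos: [0.4483, -0.224, 0.3245]
orientation: [-0.107, -3.138, 0.0]
force: [-36.4, 21.3, 65.9]
opening: 0.0002
gripper_force: 29.8
t: 53.08
tool_pos: [0.4482, -0.2239, 0.3229]
orientation: [-0.107, -3.138, 0.0]
force: [-44.2, 24.2, 78.7]
opening: 0.0003
gripper_force: 36.0
```

```bash
python3 -m handwheel '[[0,0,0,0,1],[0,0,0,0,1],[0,0,0,0,1],[0,0,0,0,1],[0,0,0,0,1],[0,0,0,0,1],[0,0,0,0,1],[0,0,0,0,1],[0,0,0,0,1],[0,0,0,0,1]]' | egrep "pos|force"
python3 -m handwheel '[[0,0,1.5,0,1],[0,0,-1.5,0,1],[0,0,1.5,0,1],[0,0,-1.5,0,1],[0,0,1.5,0,1],[0,0,-1.5,0,1],[0,0,0,0,1]]' | egrep "pos|force"
python3 - <<'E'
from m import *
w=shot("scene"); print(tool()[0])
E
```

```text
tool_pos: [0.4483, -0.2239, 0.323]
force: [-42.6, 24.1, 79.0]
gripper_force: 36.0
tool_pos: [0.4487, -0.2232, 0.3116]
force: [0.5, -0.0, 1.1]
gripper_force: 0.0
[ 0.44884493 -0.22327865  0.31218394]
```

Tapping freed it, and the lid has dropped away. I'll follow it down.

```bash
python3 -m handwheel '[[0,0,-0.5,0,1],[0,0,-0.5,0,1],[0,0,0,0,1]]' | egrep "pos|force"
python3 - <<'E'
from m import *
s=shot("scene"); print("sc brass",blobs(s[40:270,200:420],(20,190,110),(28,255,255)))
E
```

```text
tool_pos: [0.4491, -0.2234, 0.3027]
force: [0.4, 0.4, -0.3]
gripper_force: 0.0
sc brass [([182, 124, 8, 9, 52], [185.4, 128.2]), ([156, 129, 22, 3, 31], [166.1, 130.2])]
```

```bash
python3 -m handwheel '[[0,0,-0.4,0,1],[0,0,-0.4,0,1],[0,0,0,0,1]]' | egrep "pos|force"
python3 -m handwheel '[[0,0,2,0,1],[0,0,5,0,1],[0,0,5,0,1],[-3,5,0,0,1],[-3,6,0,0,1],[0,6,0,0,1],[0,6,0,0,1],[0,6,0,0,1],[0,6,0,0,1],[0,0,0,0,1]]' | egrep "pos|force"
python3 - <<'E'
from m import *
t=shot("top"); s=shot("scene"); print("sc brass",blobs(s[40:270,200:420],(20,190,110),(28,255,255)))
r=[(b[0],b[1]) for b in blobs(t[240:360,360:450],(18,150,110),(30,255,255),30)]; print(r)
E
```

```text
tool_pos: [0.4493, -0.2236, 0.2954]
force: [0.7, 0.7, 1.5]
gripper_force: 0.6
tool_pos: [0.3905, 0.1262, 0.4152]
force: [-0.4, -0.4, -0.4]
gripper_force: 0.0
sc brass [([156, 119, 34, 14, 334], [171.1, 125.9])]
[]
```

The lid top was touched at 0.109 m, so it is fully shut. I'll check that the pawl has fallen in, from the same side view and with masks only.

```bash
python3 -m handwheel '[[0,-6,0,0,1],[0,-6,0,0,1],[0,-6,0,0,1],[0,-6,0,0,1],[0,-6,0,0,1],[0,-6,0,0,1],[0,-6,0,0,1],[0,-6,0,0,1],[0,-6,0,0,1],[0,-6,0,0,1]]' | egrep "pos"
python3 -m handwheel '[[0,-6,0,0,1],[3,-1.8,-1,0,1],[4.5,0,-1.5,0,1],[4.5,0,-1.5,0,1],[4.5,0,-1.5,0,1],[4.3,0,-1.5,0,1],[0,0,0,0,1]]' | egrep "pos|force"
python3 - <<'E'
from m import *
w=shot("wrist"); cv2.imwrite("pics/w16.png",w[:,:,::-1]); W=cal("wrist"); print(tool()[0])
for n in("w14","w16"):
    im=cv2.imread(f"pics/{n}.png")[:,:,::-1].copy()[100:230,470:600]; print(n,blobs(im,(18,176,90),(31,255,255),25))
E
```

```text
tool_pos: [0.3886, -0.4814, 0.4152]
tool_pos: [0.5993, -0.5564, 0.339]
force: [-0.5, -0.3, -1.0]
gripper_force: 0.0
[ 0.59804906 -0.55708823  0.3415619 ]
w14 [([24, 36, 49, 25, 470], [49.6, 49.2])]
w16 [([32, 52, 46, 53, 831], [54.1, 77.9])]
```

The pawl tip has moved from row ~140 to row ~205, which is towards the hinge, so it has fallen back in on the teeth. The lid is shut and the hand is clear.

```bash
python3 -c "
from h import *
print(job.close_job())"
```

```text
the job is handed in; nothing more can be done
None
```

I handed the job in and got no verdict back: both pots (terracotta and white) were upright on the box floor when last seen, just before the lid was shut; the lid is fully shut with the pawl back in; the lid stuck near 0.17 rad on the way down and needed pressing (up to about 79 N) and tapping; and I viewed 16 pictures, two over your limit of 14.

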